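# Pack the check weight and snap the case shut

### The job

Take the brass check weight off the balance pan and stand it upright in the empty large well of the grey case, beside the small weight already there. Then lay the teal cover on the case and press it down evenly, without forcing it, until it has clicked fully home under the clips on all four edges. Leave the other things on the bench where they are.

Things in the scene. Friction and masses are not known exactly. Their poses are not given: they have to be found in the camera images.
- weight_mid (a point): Brass check weight, 200 g, standing on the balance pan: a body of diameter 30 and height 30, a neck, and a flat round knob of diameter 20 from 40 to 48 above its foot; 48 tall in all. The point is on its axis, 24 above its foot; z is up along its axis.
- pan_centre (a point): Centre of the top of the balance's round steel pan (diameter 120), 78 above the bench. The balance is a cream slab 250 deep, 190 wide and 60 high; its display panel lies towards the point's -x and rises to 70.
- case_rim (a point): Grey open case fixed to the bench, 126 (its x) by 92 (its y) outside, walls 5, inside 116 by 82, rim 57 above the bench. The point is at the centre of the rim's plane; x along the long side, z up. In the middle of each side stands a white sprung clip, 30 wide (see case).
- case_well (a point): Centre of the floor of the empty large well in the case: a square of 42 in black padding 14 high; its floor is 5 above the bench, 52 below the rim. It lies 20 from the case's centre towards its -x. Axes as the case. The check weight standing here ends 4 below the rim.
- small_weight_mid (a point): Small brass weight already standing in the case's small well, 36 from the case's centre towards +x: diameter 16.5, height 26; the point is on its axis, 13 above its foot. To stay there.
- cover_grip (a point): Teal cover lying on the bench right way up, 120 g. Flange 126 (its x) by 92 (its y), 3 thick; on it a raised panel 100 by 66 whose top is 9 above the underside; on that a white rib along x, 50 long, 12 wide, from 9 to 35 above the underside, to grip across y. The point is at the rib's middle, 26 above the underside; z up.
- cover_foot (a point): Centre of the cover's underside; axes as the cover.
- cover_xp (a point): Middle of the cover's short edge on its +x side, at the underside of the flange.
- cover_xn (a point): Middle of the cover's short edge on its -x side, at the underside of the flange.
- cover_yp (a point): Middle of the cover's long edge on its +y side, at the underside of the flange.
- cover_yn (a point): Middle of the cover's long edge on its -y side, at the underside of the flange.
- cover: The cover; origin at the centre of its underside. It fits the case either way round. Laid on the clips it rests with its underside about 9 above the rim; home, the underside lies on the rim. An edge takes about 7 to 13 N pressed near it on the raised panel (all four at once from the middle 15 to 25 N), then clicks under its clip, which holds it.
- case: The case; origin on the bench under its centre, axes as the rim's. Each clip's face slopes inwards and down, 30 degrees from upright, from 20 above the rim (6.5 outside the wall) to a nose 4.8 above the rim (2.5 inside the wall's outer face): together they guide the cover to the middle over about 5 each way. A clip yields outwards on its spring (about 4 N as the cover passes).
- weight: The check weight itself; origin at the centre of its foot.
- amber_a: Amber jar with black cap, diameter 50, height 100, origin at its foot; a bystander.
- amber_b: Smaller amber jar with white cap, diameter 44, height 85, origin at its foot; a bystander.
- spare_weight: Steel weight, diameter 24, height 38, standing on the bench, origin at its foot; a bystander, not to be packed.
- dish: Small white dish, diameter 70, height 18, origin at its foot; a bystander.
- vial: Clear vial with blue cap, diameter 26, height 50, origin at its foot; a bystander.
- brush: Dusting brush 170 long lying on the bench along its x; a bystander.

How it is judged:
By the outcome, as a careful person would: the job done as asked, in the order asked, and still so for the second after the job is handed in, with the robot touching nothing.
It also fails if it takes over 72 s, if anything falls off the work surface, if the arm or the gripper's body presses on something with over 40 N, if the wrist force passes 120 N, or if a joint passes its speed limit or range.

### The arm

A 6-joint arm with a two-finger parallel gripper is mounted at the origin on the work surface. World frame = base frame: x ahead of the robot, y to its left, z up, the work surface at z = 0. Lengths are in m, angles in rad, forces in N, time in s.
With the tool pointing down it reaches from about 0.375 to 0.9 m from the base axis. Payload 3.1 kg.
Tool frame: the origin (TCP) lies on the centre line of the jaws, within the pads' length; the fingertips stand robot.tip_reach ahead of it and the grasp point (between the pads) is the TCP (robot.tip_reach is the distance from the TCP to the fingertips, in m); z points along the fingers, y is the direction in which the jaws open and shut (so a half turn about z gives the same grasp; the last joint's range is limited). The gripper opens to 87 mm and grips with 3 to 60 N. Pads are 19 mm wide; open, the fingers measure 117 mm over their backs; the gripper's body (75 mm by 190 mm) begins 51 mm behind the grasp point.
Start: joints at [-1.385, 0.527, 1.433, -0, 1.181, -0.178], TCP at [0.223, -0.584, 0.242] pointing down, gripper open.
Joint ranges: [-3.08, 3.08], [-0.75, 2.2], [0.22, 2.44], [-1.43, 4.57], [0, 2.65], [-2.85, 2.85]. Speed limits (rad/s): [2.79, 2.79, 3.14, 3.14, 3.14, 3.14].

### API

Orientations are given as a unit quaternion [x, y, z, w].
In Python, from rig import telemetry, viewer, robot gives the robot as it stands. The module is installed in compiled form; this text tells all that it offers.
- The arm moves only by the tool step_arm, never from a script. Its argument "targets" is a list of rows, each an object of numbers: "dx", "dy", "dz": the shift along the tool's x, y, z in m; "rx", "ry", "rz": the turn, a rotation vector about the tool's x, y, z in degrees. In form: [{"dx": .., "dy": .., "dz": .., "rx": .., "ry": .., "rz": ..}, ...]. A call has exactly 5 rows; each row is the pose to reach, as a shift and turn from the pose measured when the call began, along the tool's axes at that moment; what a row does not reach only later rows make up. A row lasts 1/8 s, in which the tool goes at most 62.5 mm and 10.7 degrees, less where a joint would pass 70% of its speed; a pose out of reach is approached as far as the arm can. A call with a gripper value outside its range is refused whole. "gripper" is the opening, from 0 (shut) to 1 (fully open), set as the call begins (left out, the last holds). The fingers move at their own pace and stop on an object; "force" is the grip in N (left out, the last holds). Time passes only in rows, so rows that repeat a pose let the fingers close, or fill a call up. It gives the time, the measured TCP pose, the force and the opening at its end, in the units of the state.
- telemetry.get_obs(): the state, without advancing time (a new reading comes with each control period).
- viewer.camera(name): name is "side" or "top" or "wrist"; returns a dict with "img" (420x560x3 uint8, blue, green, red), "depth" (420x560 float32, m along the optical axis (not along the pixel's ray), 0 where there is no reading), "K" (3x3 intrinsics, pixels), "R" (3x3) and "t" (3): a world point X has camera coordinates R X + t. Camera axes: x right, y down, z forward; pixel columns grow to the right and rows downward; lengths in m; the calibration is good to about 2 mm. A picture is of the moment at which its call begins.
- robot.hand_in(): hands the job in, once; it reports no verdict.
The state is a dict: "time": time; "q": joint angles; "joint_velocities": joint speeds; "joint_torque": joint torques, N m; "position": TCP position; "tool_rot": TCP orientation; "ft_force": force on the tool from outside, world axes, zero at the start; "moment": the same for the moment, N m; "grip_width": finger opening in m.
Only numpy, scipy, OpenCV 4.12 (cv2) and the standard library are available. Lean on these libraries where they do the work, as an engineer would, in place of code of your own. Each camera call takes 0.05 s, during which the arm holds its last target.

## Working session

There is one attempt and no reset: what is moved stays moved. The work goes in short steps, Python scripts to look and compute and a tool call to move; the robot and the scene stay as the last step left them, time stands still between calls to the robot, and variables do not carry over. Pictures are saved under pics/ and viewed, and the job is handed in when it is done.

Besides the shell and the picture viewer there is one more tool, called after "Call:" as a command line: name --argument value ..., lists and objects as JSON in quotes. step_arm: Moves the arm, as the interface text tells. Its arguments: {"type":"object","properties":{"targets":{"type":"array"},"gripper":{"type":"number"},"force":{"type":"number"}},"required":["targets"]}

```bash
mkdir -p pics; cat > h.py <<'E'
import numpy as np, cv2
from rig import telemetry, viewer, robot
def ray(c,u,v,z):
    K,R,t=map(np.array,(c["K"],c["R"],c["t"]))
    d=R.T@np.linalg.inv(K)@np.array([u,v,1.0]); o=-R.T@t
    return o+d*(z-o[2])/d[2]
def pts(c):
    K,R,t=map(np.array,(c["K"],c["R"],c["t"]))
    D=c["depth"]; v,u=np.indices(D.shape)
    P=np.stack([(u-K[0,2])/K[0,0]*D,(v-K[1,2])/K[1,1]*D,D],-1)
    return (P-t)@R
def save(c,n): cv2.imwrite("pics/%s.png"%n,c["img"])
E
python3 - <<'E'
from h import *
print(telemetry.get_obs(), robot.tip_reach)
for n in ["top","side","wrist"]:
    c=viewer.camera(n); save(c,n+"0"); print(n,c["K"],c["R"],c["t"])
    np.savez("%s0.npz"%n,**c)
E
```

```text
{'time': 0.0, 'q': array([-1.38452582e+00,  5.28464955e-01,  1.43390975e+00,  1.39406346e-05,
        1.18136675e+00, -1.78491803e-01]), 'joint_velocities': array([ 1.62881323e-04, -1.50797563e-04,  2.64985991e-04, -1.19674054e-03,
        8.88410236e-04,  6.67916770e-05]), 'joint_torque': array([ 1.57083291e-04, -4.40043247e+01, -1.76588291e+01,  6.32371707e-02,
        5.81593614e-02, -1.61073958e-04]), 'position': array([ 0.22286085, -0.58317951,  0.24056995]), 'tool_rot': array([ 9.83414520e-01,  1.81369036e-01,  2.26680475e-06, -1.07441913e-03]), 'ft_force': array([-0.96979792, -0.66154202, -0.5161588 ]), 'moment': array([-0.0526591 ,  0.0041037 , -0.02924626]), 'grip_width': 0.0869636954511482} 0.019
top [[498.41577679   0.         288.0482003 ]
 [  0.         498.41577679 221.46672046]
 [  0.           0.           1.        ]] [[ 0.02134913 -0.99976283 -0.00430025]
 [-0.98084798 -0.02011192 -0.19373372]
 [ 0.19360129  0.00835394 -0.98104473]] [-0.05870697  0.61347938  1.34054065]
side [[472.85356546   0.         283.881222  ]
 [  0.         472.85356546 205.41523699]
 [  0.           0.           1.        ]] [[-0.96890762 -0.24720599  0.01035456]
 [-0.12673482  0.45991605 -0.87887173]
 [ 0.21250013 -0.8528578  -0.47694577]] [0.54983473 0.17822049 0.98302478]
wrist [[328.66170171   0.         276.62746725]
 [  0.         328.66170171 208.62366094]
 [  0.           0.           1.        ]] [[ 0.35572924 -0.93458377 -0.0031452 ]
 [-0.89301912 -0.34089722  0.29377872]
 [-0.27563301 -0.10169695 -0.95586828]] [-0.62321389 -0.03619159  0.39288164]
```

View pics/top0.png

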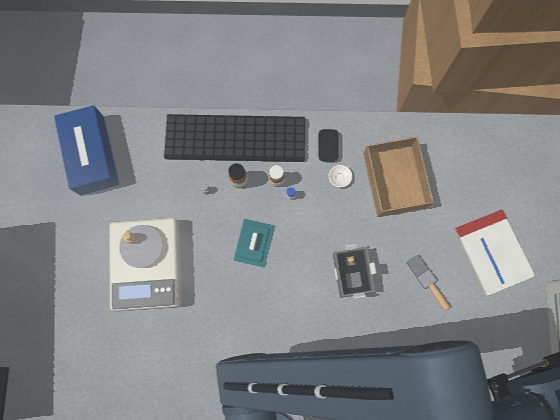

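View pics/side0.png

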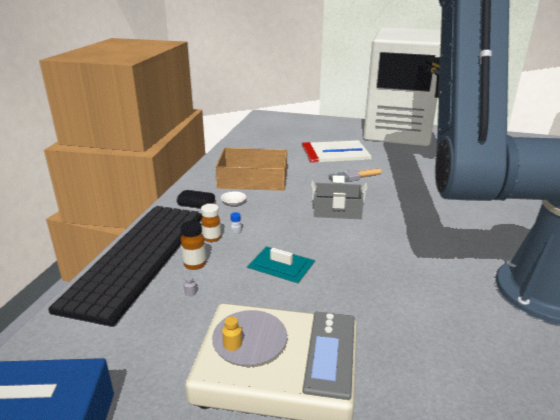

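View pics/wrist0.png

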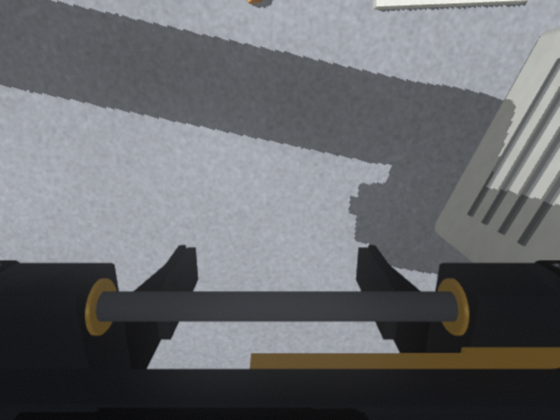

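The top view shows the balance at left, with the weight at about (127,237). The teal cover is at (254,243), and the case is at (354,271) with the small weight at (350,260). Next I'll measure them.

```bash
python3 - <<'E'
from h import *
top=dict(np.load("top0.npz")); side=dict(np.load("side0.npz"))
for n,c,boxes in [("top",top,[(90,210,190,315),(225,205,285,275),(320,230,395,310)]),("side",side,[(190,290,370,415),(240,240,320,285),(300,165,375,225)])]:
    ims=[]
    for i,(a,b,d,e) in enumerate(boxes):
        cv2.imwrite(f"pics/{n}_crop{i}.png",cv2.resize(c["img"][b:e,a:d],None,fx=6,fy=6,interpolation=cv2.INTER_CUBIC)[:600,:800])
for n,c in (("top",top),("side",side)):
    hsv=cv2.cvtColor(c["img"],cv2.COLOR_BGR2HSV); P=pts(c)
    for nm,lo,hi in [("brass",(10,120,90),(28,255,255)),("teal",(80,120,50),(100,255,255))]:
        m=cv2.inRange(hsv,lo,hi)
        N,l,s,ce=cv2.connectedComponentsWithStats(m)
        for k in range(1,N):
            if s[k,4]>12:
                q=P[l==k]; q=q[np.abs(q).max(1)<1.5]
                print(n,nm,s[k],ce[k].round(1),"med",np.median(q,0).round(4),"zmax",np.percentile(q[:,2],95).round(4))
                if nm=="teal" and s[k,4]>150:
                    mm=(l==k).astype(np.uint8); ct=max(cv2.findContours(mm,0,1)[0],key=len)
                    w=np.array([ray(c,u,v,0.003)[:2] for u,v in ct[:,0]],dtype=np.float32)
                    print("  rect",cv2.minAreaRect(w*1000))
E
```

```text
side brass [   40    39   164   242 26387] [115.3 138.7] med [ 1.3227 -0.6482 -0.0267] zmax 0.2468
side brass [ 216  148   70   42 2622] [251.7 168.7] med [ 0.7571 -0.3043  0.0381] zmax 0.0667
side brass [360 169  21   7  94] [370.1 172.2] med [ 0.4121 -0.4713  0.0141] zmax 0.02
side brass [201 216  18  11 161] [210.  221.3] med [0.7441 0.0068 0.0553] zmax 0.0647
side brass [181 234  39  16 311] [194.4 241.5] med [0.7388 0.1185 0.0679] zmax 0.0818
side brass [184 261  22   8  71] [194.4 265.9] med [0.7374 0.1223 0.0086] zmax 0.0139
side brass [222 317  20  34 521] [231.4 333.9] med [0.5506 0.3914 0.108 ] zmax 0.1263
side teal [ 248  247   66   36 1085] [281.2 265.9] med [0.5508 0.0713 0.0066] zmax 0.0103
  rect ((560.9993896484375, 53.4726448059082), (92.60295867919922, 124.69061279296875), 78.31002807617188)
```

```bash
python3 - <<'E'
from h import *
c=dict(np.load("top0.npz")); print(c["img"].shape,c["img"][250,245],c["img"][238,127],c["depth"][250,245])
hsv=cv2.cvtColor(c["img"],cv2.COLOR_BGR2HSV); print(hsv[250,245],hsv[238,127])
E
```

```text
(420, 560, 3) [134 129  76] [131 182 213] 1.437369
[ 93 110 134] [ 19  98 213]
```

View pics/top_crop2.png

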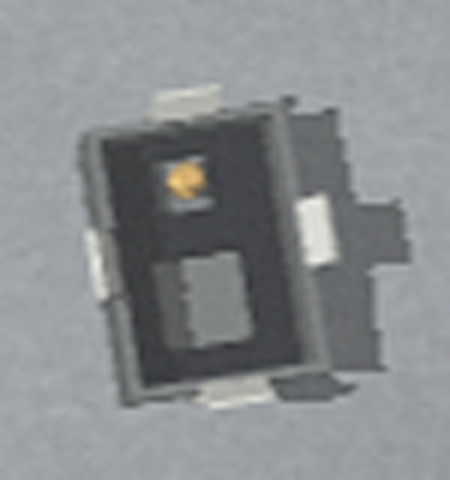

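View pics/top_crop1.png

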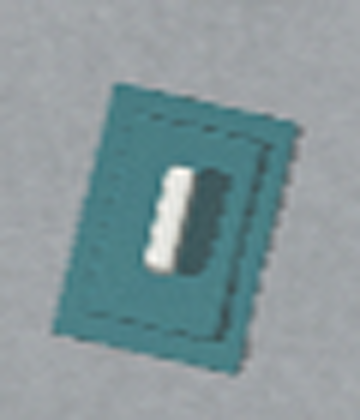

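View pics/side_crop2.png

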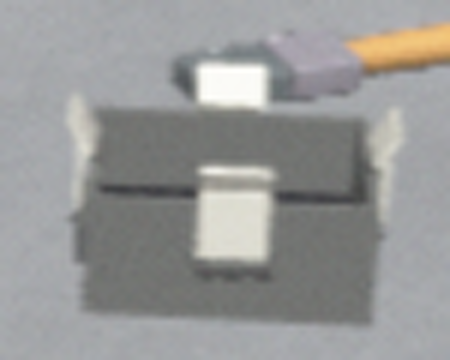

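```bash
python3 - <<'E'
from h import *
c=dict(np.load("top0.npz")); s=dict(np.load("side0.npz"))
hsv=cv2.cvtColor(c["img"],cv2.COLOR_BGR2HSV); P=pts(c)
m=cv2.inRange(hsv,(85,70,60),(100,255,255)); ct=max(cv2.findContours(m,0,1)[0],key=cv2.contourArea)
w=np.array([ray(c,u,v,0.003)[:2] for u,v in ct[:,0]],np.float32)*1000; print("cover rect",cv2.minAreaRect(w))
m=cv2.inRange(hsv,(10,80,90),(28,255,255)); m[:, :90]=0
N,l,st,ce=cv2.connectedComponentsWithStats(m)
for k in range(1,N):
    if st[k,4]>6 and 60<ce[k][0]<400 and ce[k][1]>200:
        q=P[l==k]; print(st[k],ce[k],np.median(q,0),q[:,2].max())
        hi=(l==k)&(P[...,2]>0.121); print(" hi",hi.sum(),P[hi].mean(0) if hi.any() else 0)
# weight: pixel-ray intersect knob
q=P[205:320,90:200].reshape(-1,3); k=q[q[:,2]>.118]; print("knob depth",len(k),k.mean(0))
pan=q[(q[:,2]>.073)&(q[:,2]<.083)]; print("pan",len(pan),pan.mean(0),pan.min(0),pan.max(0))
# rib
q=P[205:275,225:285].reshape(-1,3); r=q[q[:,2]>.025]; print("rib",len(r),r.mean(0)); print(cv2.minAreaRect((r[:,:2]*1000).astype(np.float32)))
# side rib
hs=cv2.cvtColor(s["img"],cv2.COLOR_BGR2HSV);Ps=pts(s)
q=Ps[240:285,240:320].reshape(-1,3); r=q[(q[:,2]>.015)]; print("rib side",len(r),r.mean(0),r.min(0),r.max(0)); print(cv2.minAreaRect((r[:,:2]*1000).astype(np.float32)))
q=Ps[310:355,215:250].reshape(-1,3); r=q[q[:,2]>.119]; print("knob side",len(r),r.mean(0),r.min(0),r.max(0))
# case rim top
sub=P[225:315,315:400]; mm=((sub[...,2]>.05)&(sub[...,2]<.063)); q=sub[mm]; print("rim",len(q),cv2.minAreaRect((q[:,:2]*1000).astype(np.float32)))
q=sub[sub[...,2]>.066]; print("clips",len(q)); 
lab=cv2.connectedComponentsWithStats((sub[...,2]>.066).astype(np.uint8))
for k in range(1,lab[0]): print(lab[2][k],sub[lab[1]==k].mean(0))
E
```

```text
cover rect ((561.9061889648438, 52.525489807128906), (90.37417602539062, 125.75996398925781), 78.38265228271484)
[123 232   8  10  52] [126.46153846 236.26923077] [0.55303394 0.38387369 0.1253796 ] 0.13119411551372492
 hi 37 [0.55431849 0.38341791 0.12661977]
[348 257   6   6  28] [350.60714286 259.5       ] [ 0.51540846 -0.22533187  0.02563155] 0.037663620965203835
 hi 0 0
knob depth 103 [0.44155641 0.14727267 0.82428076]
pan 1573 [0.50447301 0.35174287 0.0775712 ] [0.36476449 0.25993911 0.07301354] [0.59349915 0.4282974  0.08298464]
rib 93 [0.52837545 0.0351103  0.24476416]
((460.32080078125, 9.570693969726562), (267.3056945800781, 34.68037414550781), 22.479066848754883)
rib side 240 [0.54449628 0.11943988 0.07202144] [0.34643291 0.04320339 0.01527637] [0.58689348 0.89233632 0.61978917]
((445.0989685058594, 462.3336181640625), (46.37144470214844, 881.135009765625), 15.935600280761719)
knob side 135 [0.55206284 0.38915748 0.12837487] [0.34643291 0.37306435 0.119254  ] [0.56408035 0.89233632 0.61978917]
rim 291 ((478.73785400390625, -232.6962890625), (133.1836700439453, 100.431411743
[... 1091 characters left out ...]
1] [ 0.34345295 -0.05755359  1.43372952]
[61 64  1  1  1] [ 0.34345295 -0.05755359  1.43372952]
[75 65  1  1  1] [ 0.34345295 -0.05755359  1.43372952]
[29 66  1  1  1] [ 0.34345295 -0.05755359  1.43372952]
[39 68 12  5 41] [ 0.41289984 -0.24314242  0.073225  ]
[58 69  1  1  1] [ 0.34345295 -0.05755359  1.43372952]
[26 75  1  1  1] [ 0.34345295 -0.05755359  1.43372952]
[63 78  1  1  1] [ 0.34345295 -0.05755359  1.43372952]
[40 81  1  1  1] [ 0.34345295 -0.05755359  1.43372952]
[ 9 82  1  1  1] [ 0.34345295 -0.05755359  1.43372952]
[52 83  1  1  1] [ 0.34345295 -0.05755359  1.43372952]
[73 82  1  1  1] [ 0.34345295 -0.05755359  1.43372952]
[78 83  1  1  1] [ 0.34345295 -0.05755359  1.43372952]
```

```bash
python3 - <<'E'
from h import *
for n in ("top","side"):
    c=dict(np.load(n+"0.npz"));P=pts(c);ok=c["depth"]>0.1
    def sel(x0,x1,y0,y1,z0,z1):
        return P[ok&(P[...,0]>x0)&(P[...,0]<x1)&(P[...,1]>y0)&(P[...,1]<y1)&(P[...,2]>z0)&(P[...,2]<z1)]
    k=sel(.5,.6,.33,.43,.120,.14); print(n,"knob",len(k),k.mean(0),k.min(0),k.max(0),cv2.minEnclosingCircle((k[:,:2]*1000).astype(np.float32)))
    r=sel(.5,.62,-.02,.12,.029,.05); print("rib",len(r),r.mean(0),cv2.minAreaRect((r[:,:2]*1000).astype(np.float32)),np.median(r[:,2]))
    r=sel(.40,.56,-.31,-.15,.051,.062); print("rim",len(r),r.mean(0),cv2.minAreaRect((r[:,:2]*1000).astype(np.float32)))
    sm=(ok&(P[...,0]>.38)&(P[...,0]<.57)&(P[...,1]>-.31)&(P[...,1]<-.15)&(P[...,2]>.067)&(P[...,2]<.09)).astype(np.uint8)
    N,l,st,ce=cv2.connectedComponentsWithStats(sm,connectivity=8)
    for j in range(1,N):
        if st[j,4]>8: print(" clip",st[j],P[l==j].mean(0),P[l==j].max(0))
    r=sel(.47,.57,-.27,-.18,.024,.04); print("small",len(r),r.mean(0) if len(r) else 0)
c=dict(np.load("top0.npz"))
hsv=cv2.cvtColor(c["img"],cv2.COLOR_BGR2HSV)
m=cv2.inRange(hsv,(85,70,60),(100,255,255)); ct=max(cv2.findContours(m,0,1)[0],key=cv2.contourArea)
w=np.array([ray(c,u,v,0.003)[:2] for u,v in ct[:,0]])*1000
cen=np.array([561.5,53]);a=np.radians(-12)
R=np.array([[np.cos(a),np.sin(a)],[-np.sin(a),np.cos(a)]]); q=(w-cen)@R.T
for lab,ax,sg,h in (("x+",0,1,63),("x-",0,-1,63),("y+",1,1,46),("y-",1,-1,46)):
    s=q[(abs(q[:,ax]*sg-h)<6)&(abs(q[:,1-ax])<(38 if ax==0 else 55))]
    p=np.polyfit(s[:,1-ax],s[:,ax],1); print(lab,len(s),p[1],np.degrees(np.arctan(p[0])))
E
```

```text
top knob 47 [0.55412756 0.38205788 0.1261013 ] [0.54499809 0.37327203 0.12102613] [0.56429774 0.39224369 0.13119412] ((554.7951049804688, 382.5489807128906), 9.986977577209473)
rib 72 [0.56157035 0.05158292 0.034692  ] ((562.11474609375, 51.68510437011719), (12.200495719909668, 50.42002868652344), 77.78419494628906) 0.03424439338868558
rim 275 [ 0.48071804 -0.23457052  0.05694002] ((481.3255920410156, -231.1466064453125), (130.36520385742188, 100.64704895019531), 9.727301597595215)
 clip [346 244  11   6  39] [ 0.54587885 -0.22114757  0.07306473] [ 0.55242266 -0.2065976   0.0819859 ]
 clip [371 263   6  11  40] [ 0.48688445 -0.28219937  0.0730104 ] [ 0.50117863 -0.27552237  0.07911938]
 clip [335 268   5  11  33] [ 0.47108033 -0.1821336   0.07461322] [ 0.48500125 -0.1761571   0.08396074]
 clip [354 293  12   5  39] [ 0.41265129 -0.24322422  0.07357018] [ 0.4191975  -0.22854841  0.07988094]
small 81 [ 0.5186276  -0.22901296  0.02948243]
side knob 127 [0.55379958 0.38518816 0.12499654] [0.5447575  0.37306435 0.12004988] [0.56408035 0.39376532 0.12775773] ((554.9383544921875, 383.302947
[... 283 characters left out ...]
36.01223754882812, 105.58958435058594), 7.50034236907959)
 clip [333 176  11   5  48] [ 0.48716811 -0.28022644  0.0719766 ] [ 0.50103718 -0.27410069  0.07790756]
 clip [311 181   4   9  20] [ 0.54559988 -0.21647959  0.0725132 ] [ 0.55078099 -0.20325526  0.0775503 ]
 clip [363 183   4   9  23] [ 0.41200425 -0.23887844  0.07319034] [ 0.41653502 -0.22521705  0.07706048]
 clip [333 193  12   4  37] [ 0.47054456 -0.17974044  0.07370559] [ 0.4847733  -0.17365056  0.07954955]
small 167 [ 0.50984912 -0.22213512  0.03240549]
x+ 25 61.95886266939188 0.03995683398820545
x- 26 -61.075182552859914 -0.2155145440503059
y+ 36 43.74457754944881 0.5222999555274066
y- 37 -43.99907713184026 -0.14110825152209183
```

```bash
cat >> h.py <<'E'
from scipy.spatial.transform import Rotation as Ro
def plan(x,y,z,yaw):
    o=telemetry.get_obs(); R0=Ro.from_quat(o["tool_rot"]); p=o["position"]
    Rt=Ro.from_euler("z",yaw,degrees=True)*Ro.from_euler("x",180,degrees=True)
    d=R0.inv().apply(np.array([x,y,z])-p)*1000; rv=(R0.inv()*Rt).as_rotvec(degrees=True)
    print("t%.2f pos"%o["time"],(p*1000).round(1),"F",o["ft_force"].round(2),"w %.1f"%(o["grip_width"]*1000))
    print("delta mm",d.round(1),"rot",rv.round(2),"dist",np.linalg.norm(d).round(1), "yaw", R0.as_matrix()[:2,0].round(3))
E
python3 -c "
from h import *
plan(.50,-.30,.26,10);plan(.55,.0,.26,0)"
```

```text
t0.15 pos [ 222.9 -583.3  240.8] F [-0.99 -0.47 -0.17] w 87.2
delta mm [ 360.  -165.9  -18.8] rot [-1.00e-01 -1.00e-02  1.09e+01] dist 396.8 yaw [0.934 0.357]
t0.15 pos [ 222.9 -583.3  240.8] F [-0.99 -0.47 -0.17] w 87.2
delta mm [ 513.7 -428.3  -18.3] rot [-0.1  0.  20.9] dist 669.1 yaw [0.934 0.357]
```

Call:
step_arm --targets '[{"dx": 0.04,"dy": -0.015,"dz": -0.01,"rz": 2},{"dx": 0.09,"dy": -0.04,"dz": -0.02,"rz": 4},{"dx": 0.14,"dy": -0.065,"dz": -0.02,"rz": 6},{"dx": 0.19,"dy": -0.09,"dz": -0.02,"rz": 8},{"dx": 0.24,"dy": -0.11,"dz": -0.02,"rz": 11}]' --gripper 0.6

```text
invalid input
```

```bash
python3 -c "
from h import *
plan(.55,.0,.26,0);plan(.5547,.383,.26,0)"
```

```text
t0.15 pos [ 222.9 -583.3  240.8] F [-0.99 -0.47 -0.17] w 87.2
delta mm [ 513.7 -428.3  -18.3] rot [-0.1  0.  20.9] dist 669.1 yaw [0.934 0.357]
t0.15 pos [ 222.9 -583.3  240.8] F [-0.99 -0.47 -0.17] w 87.2
delta mm [ 654.7 -784.4  -17.7] rot [-0.1  0.  20.9] dist 1021.9 yaw [0.934 0.357]
```

Call:
step_arm --targets '[{"dx": 0.04,"dy": -0.015,"dz": -0.01,"rx": 0,"ry": 0,"rz": 2},{"dx": 0.09,"dy": -0.04,"dz": -0.02,"rx": 0,"ry": 0,"rz": 4},{"dx": 0.14,"dy": -0.065,"dz": -0.02,"rx": 0,"ry": 0,"rz": 6},{"dx": 0.19,"dy": -0.09,"dz": -0.02,"rx": 0,"ry": 0,"rz": 8},{"dx": 0.24,"dy": -0.11,"dz": -0.02,"rx": 0,"ry": 0,"rz": 11}]' --gripper 0.6

```text
time: 0.78
position: [0.4087, -0.3932, 0.2609]
tool_rot: [0.996, 0.085, -0.0, -0.001]
ft_force: [0.5, -1.0, 0.6]
grip_width: 0.0536
```

```bash
python3 -c "
from h import *
plan(.55,.0,.26,0);plan(.5547,.383,.26,0)"
```

```text
t0.78 pos [ 408.7 -393.2  260.9] F [ 0.52 -1.04  0.61] w 53.6
delta mm [ 206.2 -363.5    1.7] rot [-0.13  0.03  9.8 ] dist 417.9 yaw [0.985 0.17 ]
t0.78 pos [ 408.7 -393.2  260.9] F [ 0.52 -1.04  0.61] w 53.6
delta mm [ 276.  -740.1    2.5] rot [-0.13  0.03  9.8 ] dist 789.9 yaw [0.985 0.17 ]
```

Call:
step_arm --targets '[{"dx": 0.03,"dy": -0.05,"dz": 0,"rx": 0,"ry": 0,"rz": 2},{"dx": 0.06,"dy": -0.1,"dz": 0,"rx": 0,"ry": 0,"rz": 4},{"dx": 0.09,"dy": -0.15,"dz": 0,"rx": 0,"ry": 0,"rz": 6},{"dx": 0.12,"dy": -0.2,"dz": 0,"rx": 0,"ry": 0,"rz": 8},{"dx": 0.15,"dy": -0.25,"dz": 0,"rx": 0,"ry": 0,"rz": 9.8}]'

```text
time: 1.4
position: [0.5143, -0.1195, 0.2613]
tool_rot: [1.0, -0.001, -0.0, -0.001]
ft_force: [0.8, -0.2, 0.4]
grip_width: 0.052
```

```bash
python3 -c "
from h import *
plan(.5547,.383,.26,0)"
```

```text
t1.40 pos [ 514.3 -119.5  261.3] F [ 0.78 -0.25  0.39] w 52.0
delta mm [  39.7 -502.6    2.4] rot [-0.13  0.04 -0.07] dist 504.1 yaw [ 1.    -0.001]
```

Call:
step_arm --targets '[{"dx": 0.01,"dy": -0.055,"dz": 0,"rx": 0,"ry": 0,"rz": 0},{"dx": 0.02,"dy": -0.11,"dz": 0,"rx": 0,"ry": 0,"rz": 0},{"dx": 0.03,"dy": -0.165,"dz": 0,"rx": 0,"ry": 0,"rz": 0},{"dx": 0.035,"dy": -0.22,"dz": 0,"rx": 0,"ry": 0,"rz": 0},{"dx": 0.039,"dy": -0.275,"dz": 0,"rx": 0,"ry": 0,"rz": 0}]'

```text
time: 2.02
position: [0.5536, 0.1573, 0.2617]
tool_rot: [1.0, -0.001, -0.0, -0.001]
ft_force: [0.7, -0.4, -0.2]
grip_width: 0.0523
```

Call:
step_arm --targets '[{"dx": 0,"dy": -0.055,"dz": 0,"rx": 0,"ry": 0,"rz": 0},{"dx": 0,"dy": -0.11,"dz": 0,"rx": 0,"ry": 0,"rz": 0},{"dx": 0,"dy": -0.155,"dz": 0,"rx": 0,"ry": 0,"rz": 0},{"dx": 0,"dy": -0.19,"dz": 0,"rx": 0,"ry": 0,"rz": 0},{"dx": 0,"dy": -0.21,"dz": 0,"rx": 0,"ry": 0,"rz": 0}]'

```text
time: 2.65
position: [0.5533, 0.3689, 0.2615]
tool_rot: [1.0, 0.0, -0.001, -0.001]
ft_force: [0.5, -0.9, 0.2]
grip_width: 0.0523
```

```bash
python3 -c "
from h import *
plan(.5547,.383,.21,0)
c=viewer.camera('wrist');save(c,'w1')"
```

```text
t2.65 pos [553.3 368.9 261.5] F [ 0.54 -0.89  0.25] w 52.3
delta mm [  1.5 -14.   51.6] rot [-0.1   0.1   0.03] dist 53.5 yaw [1. 0.]
```

View pics/w1.png

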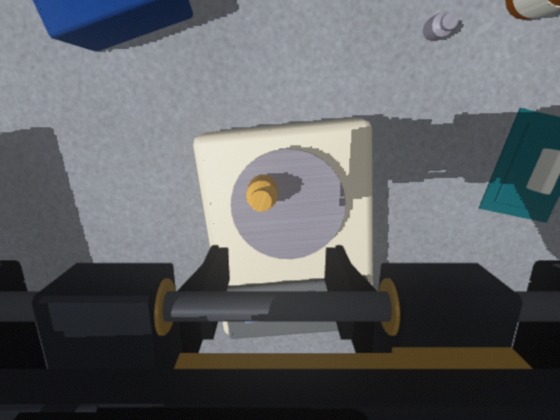

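The wrist view shows the brass knob at about (262,195), left of the jaw centre. I'll cross-check its position in this view.

```bash
python3 -c "
from h import *
c=viewer.camera('wrist');P=pts(c);D=c['depth']
s=(D>.05)&(P[...,2]>.120)&(P[...,2]<.132);v,u=np.indices(D.shape);s&=(u>230)&(u<300)&(v>165)&(v<225)
k=P[s];print(len(k),k.mean(0),cv2.minEnclosingCircle((k[:,:2]*1000).astype(np.float32)))
m=cv2.inRange(cv2.cvtColor(c['img'],40),(10,80,90),(28,255,255));print(np.argwhere(m[165:225,230:300]).mean(0))
p=P[s&(P[...,2]>.124)];print(p.mean(0))"
```

```text
402 [0.55541389 0.38364959 0.12598779] ((554.6744384765625, 383.72894287109375), 9.938015937805176)
[27.92682927 33.93237251]
[0.55496194 0.38372233 0.12623778]
```

Call:
step_arm --targets '[{"dx": 0.0015,"dy": -0.0146,"dz": 0.02,"rx": 0,"ry": 0,"rz": 0},{"dx": 0.0015,"dy": -0.0146,"dz": 0.055,"rx": 0,"ry": 0,"rz": 0},{"dx": 0.0015,"dy": -0.0146,"dz": 0.09,"rx": 0,"ry": 0,"rz": 0},{"dx": 0.0015,"dy": -0.0146,"dz": 0.115,"rx": 0,"ry": 0,"rz": 0},{"dx": 0.0015,"dy": -0.0146,"dz": 0.1305,"rx": 0,"ry": 0,"rz": 0}]'

```text
time: 3.38
position: [0.5539, 0.3822, 0.1283]
tool_rot: [1.0, -0.0, -0.003, -0.0]
ft_force: [0.1, 0.7, 1.0]
grip_width: 0.0521
```

```bash
python3 -c "
from h import *
plan(.5548,.3836,.131,0)
c=viewer.camera('wrist');save(c,'w2');c=viewer.camera('side');cv2.imwrite('pics/s2.png',cv2.resize(c['img'][250:410,160:360],None,fx=3,fy=3))"
```

```text
t3.38 pos [553.9 382.2 128.3] F [0.06 0.71 1.04] w 52.1
delta mm [ 0.9 -1.4 -2.7] rot [-0.02  0.29 -0.02] dist 3.2 yaw [ 1. -0.]
```

View pics/s2.png

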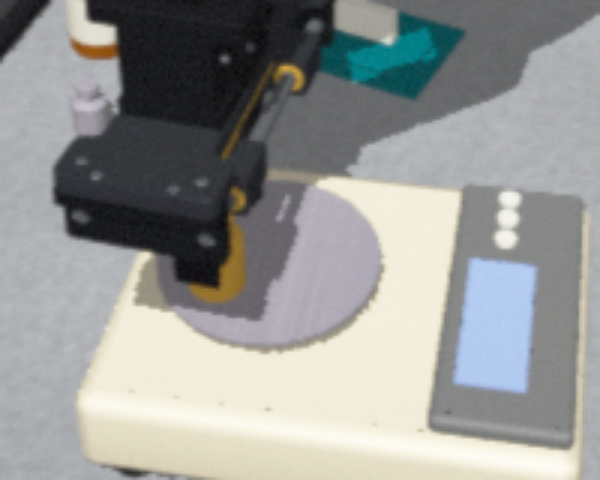

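The fingers straddle the knob, with the weight's body visible below them. I'll centre the jaws and close.

Call:
step_arm --targets '[{"dx": 0.001,"dy": -0.0014,"dz": -0.0027,"rx": 0,"ry": 0.3,"rz": 0},{"dx": 0.001,"dy": -0.0014,"dz": -0.0027,"rx": 0,"ry": 0.3,"rz": 0},{"dx": 0.001,"dy": -0.0014,"dz": -0.0027,"rx": 0,"ry": 0.3,"rz": 0},{"dx": 0.001,"dy": -0.0014,"dz": -0.0027,"rx": 0,"ry": 0.3,"rz": 0},{"dx": 0.001,"dy": -0.0014,"dz": -0.0027,"rx": 0,"ry": 0.3,"rz": 0}]' --gripper 0.1 --force 20

```text
time: 4.1
position: [0.5549, 0.3838, 0.1317]
tool_rot: [1.0, 0.0, 0.0, -0.0]
ft_force: [-0.8, -0.6, 1.9]
grip_width: 0.0186
```

```bash
python3 -c "
from h import *
plan(.5548,.3836,.24,0)"
```

```text
t4.10 pos [554.9 383.8 131.7] F [-0.77 -0.58  1.89] w 18.6
delta mm [  -0.     0.2 -108.3] rot [-0.   -0.01  0.  ] dist 108.3 yaw [1. 0.]
```

Call:
step_arm --targets '[{"dx": 0,"dy": 0,"dz": -0.01,"rx": 0,"ry": 0,"rz": 0},{"dx": 0,"dy": 0,"dz": -0.03,"rx": 0,"ry": 0,"rz": 0},{"dx": 0,"dy": 0,"dz": -0.06,"rx": 0,"ry": 0,"rz": 0},{"dx": 0,"dy": 0,"dz": -0.09,"rx": 0,"ry": 0,"rz": 0},{"dx": 0,"dy": 0,"dz": -0.11,"rx": 0,"ry": 0,"rz": 0}]'

```text
time: 4.72
position: [0.5551, 0.384, 0.2436]
tool_rot: [1.0, 0.0, 0.001, -0.0]
ft_force: [1.2, -0.1, -1.7]
grip_width: 0.0186
```

```bash
python3 -c "
from h import *
plan(.55,0.1,.25,0)
c=viewer.camera('side');cv2.imwrite('pics/s3.png',cv2.resize(c['img'][170:380,130:360],None,fx=2.5,fy=2.5))"
```

```text
t4.72 pos [555.1 384.  243.6] F [ 1.19 -0.13 -1.66] w 18.6
delta mm [ -5.1 284.   -6.6] rot [-0.05 -0.1   0.01] dist 284.1 yaw [1. 0.]
```

View pics/s3.png

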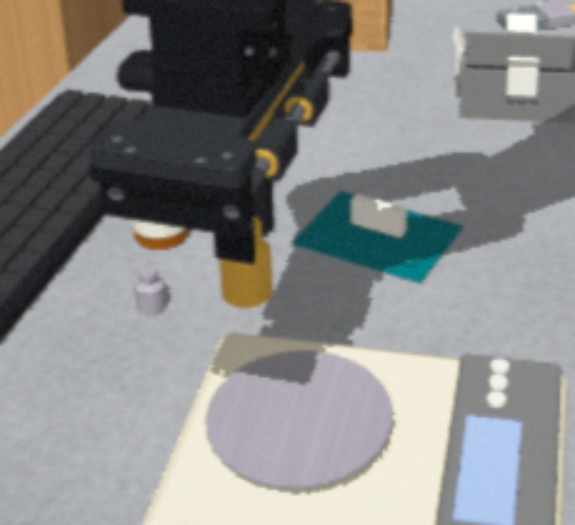

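The weight hangs upright in the jaws, clear of the pan. I'll carry it to the case.

Call:
step_arm --targets '[{"dx": 0,"dy": 0.025,"dz": -0.002,"rx": 0,"ry": 0,"rz": 0},{"dx": -0.005,"dy": 0.065,"dz": -0.004,"rx": 0,"ry": 0,"rz": 0},{"dx": -0.005,"dy": 0.11,"dz": -0.006,"rx": 0,"ry": 0,"rz": 0},{"dx": -0.005,"dy": 0.16,"dz": -0.006,"rx": 0,"ry": 0,"rz": 0},{"dx": -0.005,"dy": 0.21,"dz": -0.006,"rx": 0,"ry": 0,"rz": 0}]'

```text
time: 5.4
position: [0.55, 0.1719, 0.251]
tool_rot: [1.0, 0.0, 0.002, -0.001]
ft_force: [0.6, 0.1, -1.3]
grip_width: 0.0183
```

Call:
step_arm --targets '[{"dx": -0.01,"dy": 0.05,"dz": 0,"rx": 0,"ry": 0,"rz": -2},{"dx": -0.02,"dy": 0.1,"dz": 0,"rx": 0,"ry": 0,"rz": -4},{"dx": -0.03,"dy": 0.15,"dz": 0,"rx": 0,"ry": 0,"rz": -6},{"dx": -0.04,"dy": 0.2,"dz": 0,"rx": 0,"ry": 0,"rz": -8},{"dx": -0.05,"dy": 0.25,"dz": 0,"rx": 0,"ry": 0,"rz": -9.2}]'

```text
time: 6.02
position: [0.4981, -0.0802, 0.2496]
tool_rot: [0.997, 0.08, 0.001, -0.001]
ft_force: [1.1, 0.5, -1.6]
grip_width: 0.0186
```

```bash
python3 -c "
from h import *
plan(.4593,-0.2342,.23,9.2)"
```

```text
t6.03 pos [498.1 -80.2 249.6] F [ 1.09  0.51 -1.64] w 18.6
delta mm [-63.  145.8  19.2] rot [-0.1  -0.14  0.01] dist 160.0 yaw [0.987 0.16 ]
```

Call:
step_arm --targets '[{"dx": -0.02,"dy": 0.045,"dz": 0,"rx": 0,"ry": 0,"rz": 0},{"dx": -0.04,"dy": 0.09,"dz": 0,"rx": 0,"ry": 0,"rz": 0},{"dx": -0.055,"dy": 0.125,"dz": 0.01,"rx": 0,"ry": 0,"rz": 0},{"dx": -0.063,"dy": 0.146,"dz": 0.019,"rx": -0.1,"ry": -0.1,"rz": 0},{"dx": -0.063,"dy": 0.146,"dz": 0.019,"rx": -0.1,"ry": -0.1,"rz": 0}]'

```text
time: 6.65
position: [0.4574, -0.2356, 0.229]
tool_rot: [0.997, 0.078, -0.001, -0.001]
ft_force: [-0.6, 0.2, -1.8]
grip_width: 0.0185
```

```bash
python3 -c "
from h import *
plan(.4593,-0.2342,.13,9.2)
for n in ('side','wrist','top'):
    c=viewer.camera(n);np.savez(n+'4.npz',**c);save(c,n+'4')
    if n=='side':cv2.imwrite('pics/s4.png',cv2.resize(c['img'][90:240,260:430],None,fx=3.5,fy=3.5))"
```

```text
t6.65 pos [ 457.4 -235.6  229. ] F [-0.55  0.18 -1.84] w 18.5
delta mm [ 2.2 -0.9 99. ] rot [-0.12  0.09 -0.2 ] dist 99.0 yaw [0.988 0.156]
```

View pics/s4.png

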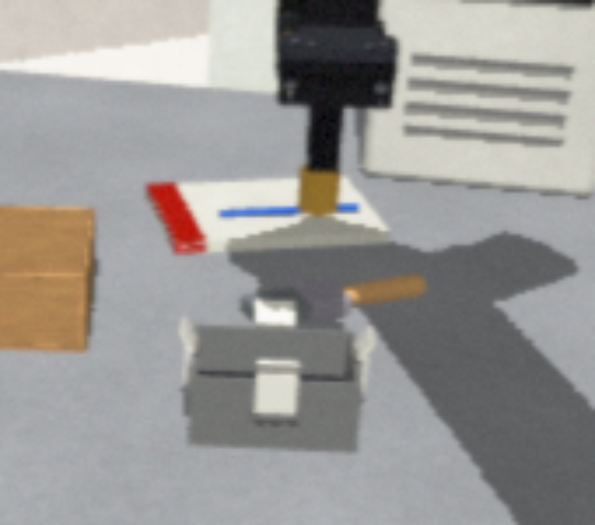

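View pics/wrist4.png

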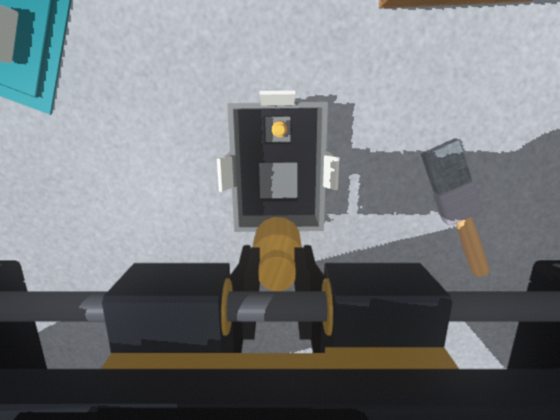

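The wrist view shows the case at (230–328, 100–228) with the small weight at (279,129). The empty well's floor is at (279,180), and the held weight is at (277,240). I'll refine the case position from this view.

```bash
python3 - <<'E'
from h import *
c=dict(np.load("wrist4.npz"));P=pts(c);D=c["depth"];ok=D>.05
v,u=np.indices(D.shape)
box=ok&(u>205)&(u<350)&(v>80)&(v<245)
m=(box&(P[...,2]>.064)&(P[...,2]<.085)).astype(np.uint8)
N,l,st,ce=cv2.connectedComponentsWithStats(m)
for j in range(1,N):
    if st[j,4]>15: print("clip",st[j],P[l==j].mean(0).round(4),P[l==j].max(0)[2])
hsv=cv2.cvtColor(c["img"],40)
b=cv2.inRange(hsv,(10,80,90),(28,255,255))>0
s=b&box&(v<145); print("small",s.sum(),P[s].mean(0), P[s&(P[...,2]>.027)].mean(0))
r=P[box&(P[...,2]>.053)&(P[...,2]<.061)&(v<225)]; print("rim",cv2.minAreaRect((r[:,:2]*1000).astype(np.float32)))
f=box&(P[...,2]<.010)&(u>255)&(u<303)&(v>158)&(v<202); q=P[f]; print("floor",f.sum(),cv2.minAreaRect((q[:,:2]*1000).astype(np.float32)),np.median(q[:,2]))
# small weight top
# held weight pixels
w=b&ok&(v>215); print("held",P[w].mean(0),P[w].min(0),P[w].max(0))
s4=dict(np.load("side4.npz"));P=pts(s4);b=cv2.inRange(cv2.cvtColor(s4["img"],40),(10,120,70),(28,255,255))>0
v,u=np.indices(b.shape); b&=(s4["depth"]>.05)&(u>340)&(u<362)&(v>130)&(v<153)
print("held side",b.sum(),P[b].mean(0),P[b].min(0),P[b].max(0))
E
```

```text
clip [260  91  35  14 446] [ 0.5452 -0.2201  0.0725] 0.0793163809701083
clip [324 155  15  35 438] [ 0.4881 -0.2802  0.0721] 0.07877421006281837
clip [217 157  16  34 436] [ 0.4714 -0.1825  0.0721] 0.0796812627131927
small 209 [ 0.51620759 -0.22651332  0.02497925] [ 0.51618219 -0.22678863  0.03152964]
rim ((483.05657958984375, -230.8432159423828), (118.27706909179688, 101.84281921386719), 9.009053230285645)
floor 1372 ((458.53216552734375, -234.84986877441406), (41.746002197265625, 43.29273986816406), 10.058838844299316) 0.005445746261121835
held [ 0.47059551 -0.25766268  0.25324937] [ 0.31648913 -0.50125094 -0.00107689] [ 0.49558717 -0.19061416  0.31231108]
held side 122 [ 0.45518692 -0.22389883  0.19340575] [ 0.4433021  -0.23507993  0.17622389] [ 0.46833033 -0.21641427  0.21160945]
```

Call:
step_arm --targets '[{"dx": 0.002,"dy": -0.0005,"dz": 0.02,"rx": -0.1,"ry": 0.1,"rz": -0.2},{"dx": 0.002,"dy": -0.0005,"dz": 0.05,"rx": -0.1,"ry": 0.1,"rz": -0.2},{"dx": 0.002,"dy": -0.0005,"dz": 0.08,"rx": -0.1,"ry": 0.1,"rz": -0.2},{"dx": 0.002,"dy": -0.0005,"dz": 0.1,"rx": -0.1,"ry": 0.1,"rz": -0.2},{"dx": 0.002,"dy": -0.0005,"dz": 0.1,"rx": -0.1,"ry": 0.1,"rz": -0.2}]'

```text
time: 7.42
position: [0.46, -0.2308, 0.1292]
tool_rot: [0.997, 0.083, -0.0, -0.001]
ft_force: [-0.4, 0.7, -2.3]
grip_width: 0.0189
```

```bash
python3 -c "
from h import *
plan(.4593,-0.2347,.061,9.3)"
```

```text
t7.42 pos [ 460.  -230.8  129.2] F [-0.43  0.73 -2.33] w 18.9
delta mm [-1.3  3.9 68.2] rot [-0.13  0.03  0.21] dist 68.3 yaw [0.986 0.165]
```

Call:
step_arm --targets '[{"dx": -0.001,"dy": 0.0039,"dz": 0,"rx": -0.1,"ry": 0,"rz": 0.2},{"dx": -0.001,"dy": 0.0039,"dz": 0.01,"rx": -0.1,"ry": 0,"rz": 0.2},{"dx": -0.001,"dy": 0.0039,"dz": 0.03,"rx": -0.1,"ry": 0,"rz": 0.2},{"dx": -0.001,"dy": 0.0039,"dz": 0.04,"rx": -0.1,"ry": 0,"rz": 0.2},{"dx": -0.001,"dy": 0.0039,"dz": 0.04,"rx": -0.1,"ry": 0,"rz": 0.2}]'

```text
time: 8.05
position: [0.4593, -0.2345, 0.0886]
tool_rot: [0.997, 0.081, -0.001, -0.001]
ft_force: [-0.6, -0.0, -2.3]
grip_width: 0.0184
```

```bash
python3 -c "
from h import *
plan(.4593,-0.2347,.061,9.3)
c=viewer.camera('wrist');save(c,'w5')
c=viewer.camera('side');cv2.imwrite('pics/s5.png',cv2.resize(c['img'][120:240,270:410],None,fx=4,fy=4))"
```

```text
t8.05 pos [ 459.3 -234.5   88.6] F [-0.61 -0.02 -2.31] w 18.4
delta mm [ 0.   0.2 27.6] rot [-0.09  0.08  0.  ] dist 27.6 yaw [0.987 0.162]
```

View pics/w5.png

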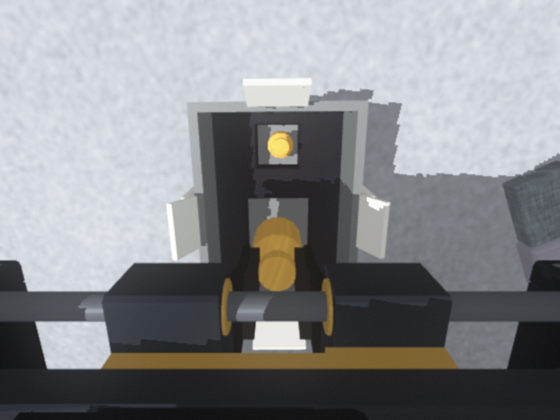

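View pics/s5.png

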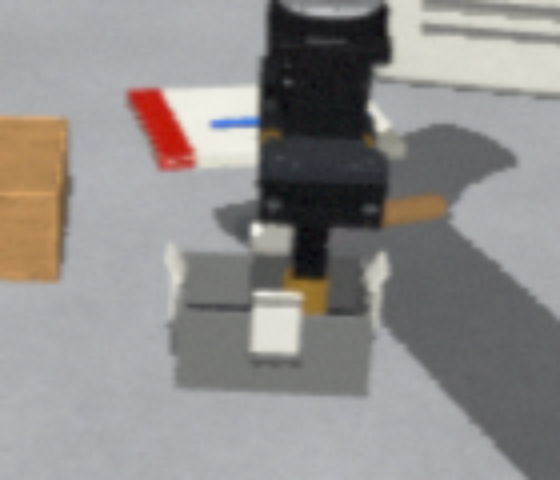

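The weight is centred over the well laterally: the well spans columns 249–308 and the weight sits at column 278. I'll lower it.

Call:
step_arm --targets '[{"dx": 0,"dy": 0,"dz": 0.007,"rx": -0.1,"ry": 0.1,"rz": 0},{"dx": 0,"dy": 0,"dz": 0.015,"rx": -0.1,"ry": 0.1,"rz": 0},{"dx": 0,"dy": 0,"dz": 0.022,"rx": -0.1,"ry": 0.1,"rz": 0},{"dx": 0,"dy": 0,"dz": 0.027,"rx": -0.1,"ry": 0.1,"rz": 0},{"dx": 0,"dy": 0,"dz": 0.028,"rx": -0.1,"ry": 0.1,"rz": 0}]'

```text
time: 8.78
position: [0.4596, -0.2348, 0.0609]
tool_rot: [0.997, 0.081, 0.001, 0.0]
ft_force: [0.6, -0.5, -2.8]
grip_width: 0.0187
```

```bash
python3 -c "
from h import *
plan(.4593,-0.2347,.059,9.3)"
```

```text
t8.78 pos [ 459.6 -234.8   60.9] F [ 0.58 -0.54 -2.8 ] w 18.7
delta mm [-0.3 -0.2  1.9] rot [ 0.05 -0.06 -0.  ] dist 1.9 yaw [0.987 0.162]
```

Call:
step_arm --targets '[{"dx": 0,"dy": 0,"dz": 0.001,"rx": 0,"ry": 0,"rz": 0},{"dx": 0,"dy": 0,"dz": 0.0015,"rx": 0,"ry": 0,"rz": 0},{"dx": 0,"dy": 0,"dz": 0.002,"rx": 0,"ry": 0,"rz": 0},{"dx": 0,"dy": 0,"dz": 0.0025,"rx": 0,"ry": 0,"rz": 0},{"dx": 0,"dy": 0,"dz": 0.0025,"rx": 0,"ry": 0,"rz": 0}]'

```text
time: 9.4
position: [0.4598, -0.235, 0.0587]
tool_rot: [0.997, 0.081, 0.001, 0.001]
ft_force: [-0.1, -0.1, 0.7]
grip_width: 0.019
```

The force changed from -2.8 N to +0.7 N, so the foot is on the floor. I'll release with a limited opening that stays clear of the walls.

Call:
step_arm --targets '[{"dx": 0,"dy": 0,"dz": 0,"rx": 0,"ry": 0,"rz": 0},{"dx": 0,"dy": 0,"dz": 0,"rx": 0,"ry": 0,"rz": 0},{"dx": 0,"dy": 0,"dz": 0,"rx": 0,"ry": 0,"rz": 0},{"dx": 0,"dy": 0,"dz": 0,"rx": 0,"ry": 0,"rz": 0},{"dx": 0,"dy": 0,"dz": 0,"rx": 0,"ry": 0,"rz": 0}]' --gripper 0.42

```text
time: 10.02
position: [0.4598, -0.235, 0.0587]
tool_rot: [0.997, 0.081, 0.001, 0.001]
ft_force: [0.3, 0.0, 0.4]
grip_width: 0.0368
```

Call:
step_arm --targets '[{"dx": 0,"dy": 0,"dz": -0.01,"rx": 0,"ry": 0,"rz": 0},{"dx": 0,"dy": 0,"dz": -0.03,"rx": 0,"ry": 0,"rz": 0},{"dx": 0,"dy": 0,"dz": -0.07,"rx": 0,"ry": 0,"rz": 0},{"dx": 0,"dy": 0,"dz": -0.11,"rx": 0,"ry": 0,"rz": 0},{"dx": 0,"dy": 0,"dz": -0.15,"rx": 0,"ry": 0,"rz": 0}]'

```text
time: 10.65
position: [0.4594, -0.2346, 0.2106]
tool_rot: [0.997, 0.081, 0.001, 0.001]
ft_force: [-0.0, -0.0, 0.5]
grip_width: 0.0363
```

```bash
python3 -c "
from h import *
plan(.5618,0.0527,.21,-12.3)
c=viewer.camera('wrist');save(c,'w6');np.savez('wrist6.npz',**c)"
```

```text
t10.65 pos [ 459.4 -234.6  210.6] F [-0.01 -0.02  0.49] w 36.3
delta mm [ 147.5 -267.     0.4] rot [ 0.09 -0.12 21.6 ] dist 305.0 yaw [0.987 0.162]
```

View pics/w6.png

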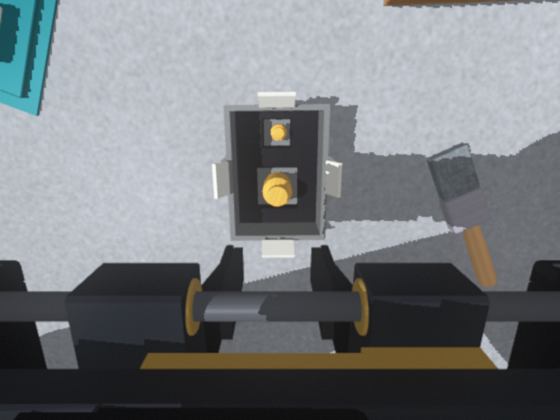

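The weight stands upright in the large well at (277,187), and the small weight is still at (278,131). Next I'll refine the case pose from the four clips and move to the cover.

```bash
python3 - <<'E'
from h import *
c=dict(np.load("wrist6.npz"));P=pts(c);D=c["depth"];ok=D>.05
v,u=np.indices(D.shape)
box=ok&(u>205)&(u<350)&(v>80)&(v<260)
m=(box&(P[...,2]>.066)&(P[...,2]<.085)).astype(np.uint8)
N,l,st,ce=cv2.connectedComponentsWithStats(m)
for j in range(1,N):
    if st[j,4]>15: print("clip",st[j],P[l==j].mean(0).round(4))
k=P[box&(P[...,2]>.046)&(P[...,2]<.057)&(u>260)&(u<295)&(v>165)&(v<215)]
print("knob",len(k),k.mean(0),cv2.minEnclosingCircle((k[:,:2]*1000).astype(np.float32)))
E
```

```text
clip [258  92  37  14 470] [ 0.5457 -0.2198  0.0733]
clip [327 161  15  37 434] [ 0.4882 -0.2808  0.073 ]
clip [212 162  16  37 441] [ 0.4711 -0.182   0.073 ]
clip [262 243  32  14 422] [ 0.4135 -0.2428  0.0727]
knob 349 [ 0.46039237 -0.2345628   0.05295512] ((459.5283203125, -234.60336303710938), 10.012818336486816)
```

Call:
step_arm --targets '[{"dx": 0.03,"dy": -0.05,"dz": 0,"rx": 0,"ry": 0,"rz": 4},{"dx": 0.06,"dy": -0.1,"dz": 0,"rx": 0,"ry": 0,"rz": 9},{"dx": 0.09,"dy": -0.155,"dz": 0,"rx": 0,"ry": 0,"rz": 14},{"dx": 0.12,"dy": -0.21,"dz": 0,"rx": 0,"ry": 0,"rz": 18},{"dx": 0.14,"dy": -0.255,"dz": 0,"rx": 0,"ry": 0,"rz": 21.6}]'

```text
time: 11.32
position: [0.5594, 0.0403, 0.2149]
tool_rot: [0.994, -0.107, 0.006, 0.003]
ft_force: [1.2, -0.8, -1.4]
grip_width: 0.0368
```

Call:
step_arm --targets '[{"dx": 0,"dy": 0,"dz": 0,"rx": 0,"ry": 0,"rz": 0},{"dx": 0,"dy": 0,"dz": 0,"rx": 0,"ry": 0,"rz": 0},{"dx": 0,"dy": 0,"dz": 0,"rx": 0,"ry": 0,"rz": 0},{"dx": 0,"dy": 0,"dz": 0,"rx": 0,"ry": 0,"rz": 0},{"dx": 0,"dy": 0,"dz": 0,"rx": 0,"ry": 0,"rz": 0}]'

```text
time: 11.95
position: [0.5593, 0.0393, 0.215]
tool_rot: [0.994, -0.108, 0.006, 0.003]
ft_force: [0.0, 0.5, 0.9]
grip_width: 0.0366
```

```bash
python3 -c "
from h import *
plan(.5618,0.0527,.1,-12.3)
c=viewer.camera('wrist');save(c,'w7');np.savez('wrist7.npz',**c);P=pts(c);ok=(c['depth']>.05)&(np.hypot(P[...,0]-.5618,P[...,1]-.053)<.05)
r=P[ok&(P[...,2]>.029)&(P[...,2]<.042)];print(len(r),r.mean(0),cv2.minAreaRect((r[:,:2]*1000).astype(np.float32)))
r=P[ok&(P[...,2]>.033)&(P[...,2]<.042)];print(len(r),r.mean(0),cv2.minAreaRect((r[:,:2]*1000).astype(np.float32)))"
```

```text
t11.95 pos [559.3  39.3 215. ] F [0.03 0.49 0.9 ] w 36.6
delta mm [ -1.9 -14.2 114.9] rot [ 0.31 -0.72 -0.12] dist 115.8 yaw [ 0.977 -0.215]
566 [0.56302902 0.05263953 0.03506928] ((562.3568725585938, 52.89025115966797), (11.960084915161133, 49.581626892089844), 78.91041564941406)
551 [0.56294541 0.05270743 0.03516109] ((562.2461547851562, 52.83965301513672), (11.838798522949219, 49.33052062988281), 78.55689239501953)
```

View pics/w7.png

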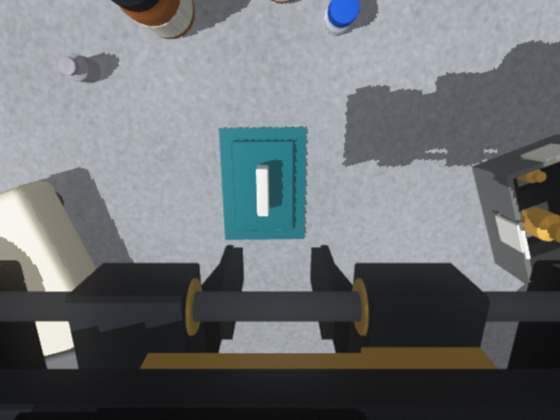

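The rib is centred in the wrist view at about (262,190), at world (0.5623, 0.0528) with yaw about -11.8°. That agrees with the other views. I'll centre the jaws and descend to just above it.

```bash
python3 -c "
from h import *
plan(.5622,0.0528,.09,-11.9)"
```

```text
t12.00 pos [559.3  39.5 215. ] F [ 0.35 -0.87  0.44] w 36.3
delta mm [ -1.6 -14.3 124.9] rot [ 0.31 -0.72 -0.5 ] dist 125.7 yaw [ 0.977 -0.215]
```

Call:
step_arm --targets '[{"dx": -0.0016,"dy": -0.0143,"dz": 0.02,"rx": 0.3,"ry": -0.7,"rz": -0.5},{"dx": -0.0016,"dy": -0.0143,"dz": 0.06,"rx": 0.3,"ry": -0.7,"rz": -0.5},{"dx": -0.0016,"dy": -0.0143,"dz": 0.1,"rx": 0.3,"ry": -0.7,"rz": -0.5},{"dx": -0.0016,"dy": -0.0143,"dz": 0.125,"rx": 0.3,"ry": -0.7,"rz": -0.5},{"dx": -0.0016,"dy": -0.0143,"dz": 0.125,"rx": 0.3,"ry": -0.7,"rz": -0.5}]'

```text
time: 12.62
position: [0.56, 0.0537, 0.0867]
tool_rot: [0.995, -0.103, -0.003, -0.0]
ft_force: [-0.8, 0.2, 0.5]
grip_width: 0.0366
```

```bash
python3 -c "
from h import *
plan(.5622,0.0528,.031,-11.9)"
```

```text
t12.62 pos [560.   53.7  86.7] F [-0.76  0.2   0.53] w 36.6
delta mm [ 2.7  0.4 55.7] rot [0.03 0.38 0.02] dist 55.8 yaw [ 0.979 -0.206]
```

Call:
step_arm --targets '[{"dx": 0.0025,"dy": 0.0004,"dz": 0.01,"rx": 0,"ry": 0.35,"rz": 0},{"dx": 0.0025,"dy": 0.0004,"dz": 0.03,"rx": 0,"ry": 0.35,"rz": 0},{"dx": 0.0025,"dy": 0.0004,"dz": 0.045,"rx": 0,"ry": 0.35,"rz": 0},{"dx": 0.0025,"dy": 0.0004,"dz": 0.053,"rx": 0,"ry": 0.35,"rz": 0},{"dx": 0.0025,"dy": 0.0004,"dz": 0.053,"rx": 0,"ry": 0.35,"rz": 0}]'

```text
time: 13.25
position: [0.5619, 0.0528, 0.0334]
tool_rot: [0.995, -0.103, -0.001, 0.0]
ft_force: [-0.4, -0.9, -0.4]
grip_width: 0.0363
```

```bash
python3 -c "
from h import *
plan(.5622,0.0528,.032,-11.9)"
```

```text
t13.25 pos [561.9  52.8  33.4] F [-0.4  -0.88 -0.41] w 36.3
delta mm [ 0.3 -0.   1.4] rot [0.03 0.07 0.02] dist 1.4 yaw [ 0.979 -0.206]
```

Call:
step_arm --targets '[{"dx": 0.0003,"dy": 0,"dz": 0.0014,"rx": 0,"ry": 0,"rz": 0},{"dx": 0.0003,"dy": 0,"dz": 0.0014,"rx": 0,"ry": 0,"rz": 0},{"dx": 0.0003,"dy": 0,"dz": 0.0014,"rx": 0,"ry": 0,"rz": 0},{"dx": 0.0003,"dy": 0,"dz": 0.0014,"rx": 0,"ry": 0,"rz": 0},{"dx": 0.0003,"dy": 0,"dz": 0.0014,"rx": 0,"ry": 0,"rz": 0}]' --gripper 0.0 --force 25

```text
time: 13.88
position: [0.5623, 0.0528, 0.0323]
tool_rot: [0.995, -0.104, -0.0, 0.0]
ft_force: [-0.1, -1.0, 3.2]
grip_width: 0.0115
```

Call:
step_arm --targets '[{"dx": 0,"dy": 0,"dz": -0.01,"rx": 0,"ry": 0,"rz": 0},{"dx": 0,"dy": 0,"dz": -0.035,"rx": 0,"ry": 0,"rz": 0},{"dx": 0,"dy": 0,"dz": -0.075,"rx": 0,"ry": 0,"rz": 0},{"dx": 0,"dy": 0,"dz": -0.115,"rx": 0,"ry": 0,"rz": 0},{"dx": 0,"dy": 0,"dz": -0.14,"rx": 0,"ry": 0,"rz": 0}]'

```text
time: 14.5
position: [0.5629, 0.0528, 0.1747]
tool_rot: [0.995, -0.103, 0.001, 0.0]
ft_force: [0.0, 0.6, -1.6]
grip_width: 0.0118
```

```bash
python3 -c "
from h import *
plan(.4796,-.2313,.18,9.8)
c=viewer.camera('side');cv2.imwrite('pics/s8.png',cv2.resize(c['img'][120:330,180:400],None,fx=2.5,fy=2.5))"
```

```text
t14.50 pos [562.9  52.8 174.7] F [ 0.04  0.6  -1.56] w 11.8
delta mm [-23.  295.2  -5.2] rot [  0.04  -0.11 -21.68] dist 296.1 yaw [ 0.979 -0.206]
```

View pics/s8.png

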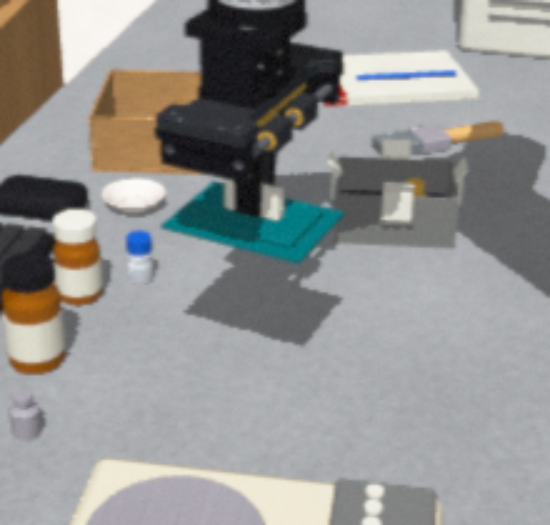

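The cover is held level. I'll carry it over the case.

Call:
step_arm --targets '[{"dx": 0,"dy": 0.03,"dz": -0.005,"rx": 0,"ry": 0,"rz": -2},{"dx": -0.01,"dy": 0.08,"dz": -0.005,"rx": 0,"ry": 0,"rz": -7},{"dx": -0.015,"dy": 0.13,"dz": -0.005,"rx": 0,"ry": 0,"rz": -12},{"dx": -0.02,"dy": 0.18,"dz": -0.005,"rx": 0,"ry": 0,"rz": -17},{"dx": -0.023,"dy": 0.23,"dz": -0.005,"rx": 0,"ry": 0,"rz": -21.7}]'

```text
time: 15.18
position: [0.4935, -0.1687, 0.1818]
tool_rot: [0.996, 0.087, 0.003, 0.001]
ft_force: [0.6, -1.5, -2.0]
grip_width: 0.0118
```

```bash
python3 -c "
from h import *
plan(.4796,-.2313,.18,9.8)"
```

```text
t15.18 pos [ 493.5 -168.7  181.8] F [ 0.57 -1.48 -1.96] w 11.8
delta mm [-24.6  59.3   1.7] rot [ 0.09 -0.34  0.2 ] dist 64.2 yaw [0.985 0.174]
```

Call:
step_arm --targets '[{"dx": -0.012,"dy": 0.03,"dz": 0,"rx": 0,"ry": -0.3,"rz": 0.2},{"dx": -0.02,"dy": 0.05,"dz": 0,"rx": 0,"ry": -0.3,"rz": 0.2},{"dx": -0.0246,"dy": 0.0593,"dz": 0,"rx": 0,"ry": -0.3,"rz": 0.2},{"dx": -0.0246,"dy": 0.0593,"dz": 0,"rx": 0,"ry": -0.3,"rz": 0.2},{"dx": -0.0246,"dy": 0.0593,"dz": 0,"rx": 0,"ry": -0.3,"rz": 0.2}]'

```text
time: 15.8
position: [0.4795, -0.2302, 0.1815]
tool_rot: [0.996, 0.086, 0.0, 0.0]
ft_force: [0.1, -0.4, -0.7]
grip_width: 0.0119
```

```bash
python3 -c "
from h import *
plan(.4796,-.2313,.14,9.8)
for n in ('wrist','side','top'):
    c=viewer.camera(n);save(c,n+'9');np.savez(n+'9.npz',**c)
    P=pts(c);m=cv2.inRange(cv2.cvtColor(c['img'],40),(80,70,30),(100,255,255))>0
    m&=(c['depth']>.05)&(abs(P[...,0]-.48)<.1)&(abs(P[...,1]+.23)<.1)&(P[...,2]<.154);q=P[m];print(n,len(q),cv2.minAreaRect((q[:,:2]*1000).astype(np.float32)),np.median(q[:,2]))
    A=np.c_[q[:,:2],np.ones(len(q))];print(np.linalg.lstsq(A,q[:,2],rcond=None)[0])
"
```

```text
t15.80 pos [ 479.5 -230.2  181.5] F [ 0.06 -0.37 -0.75] w 11.9
delta mm [-0.1  1.  41.5] rot [ 0.04 -0.02  0.05] dist 41.5 yaw [0.985 0.171]
wrist 9268 ((482.61419677734375, -250.19808959960938), (126.59732818603516, 133.23138427734375), 10.02073860168457) 0.15253783269353854
[0.0074356  0.04451451 0.15815948]
side 289 ((478.36529541015625, -228.02731323242188), (125.55548858642578, 95.29462432861328), 11.720413208007812) 0.15183868223111935
[-1.29876118e-04 -5.15901313e-03  1.50706341e-01]
top 70 ((483.881103515625, -228.4577178955078), (152.00634765625, 31.597654342651367), 42.453712463378906) 0.15178680265881916
[-0.73138322  0.64041516  0.65187832]
```

View pics/wrist9.png

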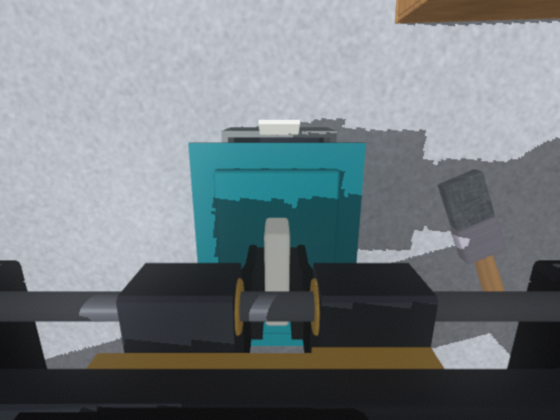

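The cover is level over the case, its flange spanning columns 190–365 and centred on the clip at (279,127). I'll lower it in stages.

Call:
step_arm --targets '[{"dx": 0,"dy": 0.001,"dz": 0.015,"rx": 0,"ry": 0,"rz": 0},{"dx": 0,"dy": 0.001,"dz": 0.035,"rx": 0,"ry": 0,"rz": 0},{"dx": 0,"dy": 0.001,"dz": 0.055,"rx": 0,"ry": 0,"rz": 0},{"dx": 0,"dy": 0.001,"dz": 0.066,"rx": 0,"ry": 0,"rz": 0},{"dx": 0,"dy": 0.001,"dz": 0.066,"rx": 0,"ry": 0,"rz": 0}]'

```text
time: 16.58
position: [0.4794, -0.2309, 0.1146]
tool_rot: [0.996, 0.086, -0.001, -0.0]
ft_force: [-0.8, 0.3, -1.2]
grip_width: 0.0122
```

```bash
python3 -c "
from h import *
plan(.4796,-.2313,.1,9.8)
c=viewer.camera('side');cv2.imwrite('pics/s10.png',cv2.resize(c['img'][120:240,270:410],None,fx=4,fy=4))"
```

```text
t16.57 pos [ 479.4 -230.9  114.6] F [-0.82  0.35 -1.17] w 12.2
delta mm [ 0.1  0.5 14.6] rot [-0.03  0.07  0.09] dist 14.6 yaw [0.985 0.172]
```

View pics/s10.png

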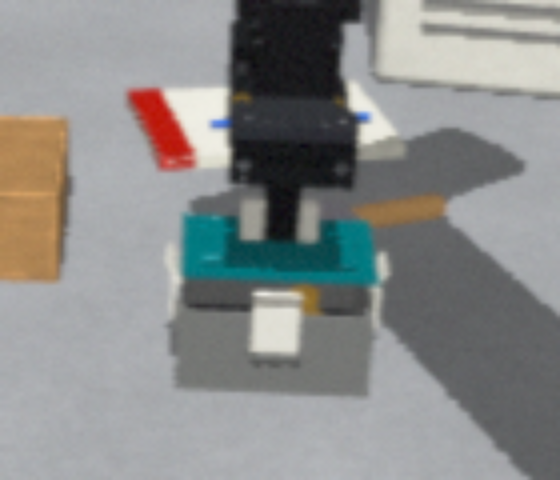

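Call:
step_arm --targets '[{"dx": 0,"dy": 0.0004,"dz": 0.003,"rx": 0,"ry": 0,"rz": 0},{"dx": 0,"dy": 0.0004,"dz": 0.006,"rx": 0,"ry": 0,"rz": 0},{"dx": 0,"dy": 0.0004,"dz": 0.009,"rx": 0,"ry": 0,"rz": 0},{"dx": 0,"dy": 0.0004,"dz": 0.012,"rx": 0,"ry": 0,"rz": 0},{"dx": 0,"dy": 0.0004,"dz": 0.014,"rx": 0,"ry": 0,"rz": 0}]'

```text
time: 17.25
position: [0.4799, -0.2316, 0.1011]
tool_rot: [0.996, 0.086, -0.0, 0.0]
ft_force: [-0.1, -0.0, -1.1]
grip_width: 0.012
```

```bash
python3 -c "
from h import *
plan(.4796,-.2313,.098,9.8)
c=viewer.camera('side');cv2.imwrite('pics/s11.png',cv2.resize(c['img'][120:240,270:410],None,fx=4,fy=4))"
```

```text
t17.25 pos [ 479.9 -231.6  101.1] F [-0.11 -0.01 -1.12] w 12.0
delta mm [-0.3 -0.4  3.1] rot [0.03 0.   0.08] dist 3.1 yaw [0.985 0.172]
```

View pics/s11.png

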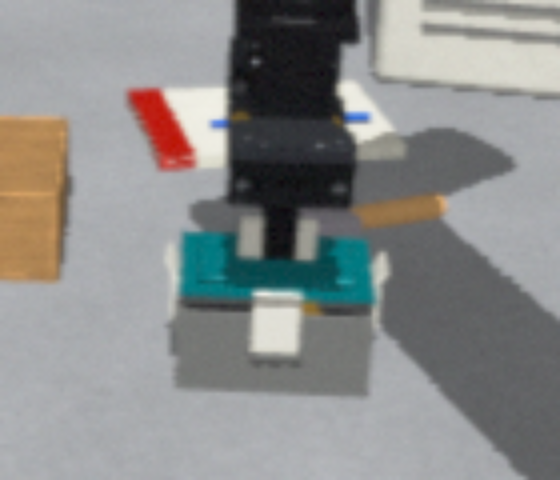

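The cover is inside all four clips. I'll lower it gently onto them.

Call:
step_arm --targets '[{"dx": 0,"dy": 0,"dz": 0.001,"rx": 0,"ry": 0,"rz": 0},{"dx": 0,"dy": 0,"dz": 0.002,"rx": 0,"ry": 0,"rz": 0},{"dx": 0,"dy": 0,"dz": 0.003,"rx": 0,"ry": 0,"rz": 0},{"dx": 0,"dy": 0,"dz": 0.0035,"rx": 0,"ry": 0,"rz": 0},{"dx": 0,"dy": 0,"dz": 0.0035,"rx": 0,"ry": 0,"rz": 0}]'

```text
time: 17.92
position: [0.4799, -0.2318, 0.098]
tool_rot: [0.996, 0.086, 0.0, 0.0]
ft_force: [-3.0, -0.3, 4.8]
grip_width: 0.0117
```

It's touching the clips (about 5 N). I'll release so the clips can centre it, then look.

Call:
step_arm --targets '[{"dx": 0,"dy": 0,"dz": 0,"rx": 0,"ry": 0,"rz": 0},{"dx": 0,"dy": 0,"dz": 0,"rx": 0,"ry": 0,"rz": 0},{"dx": 0,"dy": 0,"dz": 0,"rx": 0,"ry": 0,"rz": 0},{"dx": 0,"dy": 0,"dz": 0,"rx": 0,"ry": 0,"rz": 0},{"dx": 0,"dy": 0,"dz": 0,"rx": 0,"ry": 0,"rz": 0}]' --gripper 0.35

```text
time: 18.55
position: [0.4799, -0.2317, 0.0979]
tool_rot: [0.996, 0.086, 0.0, 0.0]
ft_force: [0.1, 0.9, 0.0]
grip_width: 0.0307
```

Call:
step_arm --targets '[{"dx": 0,"dy": 0,"dz": -0.02,"rx": 0,"ry": 0,"rz": 0},{"dx": 0,"dy": 0,"dz": -0.06,"rx": 0,"ry": 0,"rz": 0},{"dx": 0,"dy": 0,"dz": -0.1,"rx": 0,"ry": 0,"rz": 0},{"dx": 0,"dy": 0,"dz": -0.12,"rx": 0,"ry": 0,"rz": 0},{"dx": 0,"dy": 0,"dz": -0.12,"rx": 0,"ry": 0,"rz": 0}]'

```text
time: 19.18
position: [0.4807, -0.2322, 0.2195]
tool_rot: [0.996, 0.086, 0.002, 0.002]
ft_force: [-0.4, -0.0, 0.1]
grip_width: 0.0307
```

```bash
cat > lid.py <<'E'
from h import *
import sys
def lid(n,tag):
    c=viewer.camera(n);save(c,n+tag);P=pts(c);h=cv2.cvtColor(c['img'],40)
    m=cv2.inRange(h,(80,60,30),(100,255,255))>0
    m&=(c['depth']>.05)&(np.hypot(P[...,0]-.48,P[...,1]+.231)<.09)&(P[...,2]<.1)
    q=P[m];print(n,len(q),cv2.minAreaRect((q[:,:2]*1000).astype(np.float32)))
    a=np.radians(9.8);e=(q[:,:2]-[.4796,-.2313])@np.array([[np.cos(a),-np.sin(a)],[np.sin(a),np.cos(a)]])*1000
    pan=(abs(e[:,0])<46)&(abs(e[:,1])<29)
    A=np.c_[e,np.ones(len(q))]
    for nm,s in(("panel",pan),):
        k=np.linalg.lstsq(A[s],q[s,2]*1000,rcond=None)[0];print(nm,s.sum(),"z",k[2].round(2),"tilt mm over 126/92",(k[0]*126).round(2),(k[1]*92).round(2))
    for nm,s in(("x+",e[:,0]>54),("x-",e[:,0]<-54),("y+",e[:,1]>37),("y-",e[:,1]<-37)):
        if s.sum(): print("flange",nm,s.sum(),np.median(q[s,2]*1000).round(1))
if __name__=="__main__":
    for n in sys.argv[2:]: lid(n,sys.argv[1])
E
python3 lid.py 12 wrist side top; python3 -c "
from h import *
plan(.4796,-.2313,.11,9.8)
c=viewer.camera('side');cv2.imwrite('pics/s12.png',cv2.resize(c['img'][120:240,270:410],None,fx=4,fy=4))"
```

```text
wrist 11585 ((476.5842590332031, -231.95791625976562), (131.70074462890625, 114.6776123046875), 9.632960319519043)
panel 5242 z 75.17 tilt mm over 126/92 0.44 0.13
flange x+ 1116 69.4
flange x- 492 69.0
flange y+ 1157 69.2
flange y- 1155 69.1
side 625 ((477.534912109375, -231.0928497314453), (126.02066040039062, 97.73505401611328), 10.682114601135254)
panel 243 z 74.43 tilt mm over 126/92 0.72 -0.93
flange x+ 49 68.8
flange x- 63 67.7
flange y+ 89 68.3
flange y- 30 67.6
top 82 ((489.1097106933594, -236.3457489013672), (141.2572479248047, 22.673383712768555), 47.46645736694336)
panel 17 z 80.55 tilt mm over 126/92 20.1 3.72
flange x+ 12 68.1
flange y+ 1 72.4
flange y- 36 69.0
t19.32 pos [ 479.2 -231.1  216.8] F [-0.53 -0.22  0.01] w 30.6
delta mm [  0.6   0.3 106.8] rot [-0.05  0.1   0.09] dist 106.8 yaw [0.985 0.172]
```

View pics/wrist12.png

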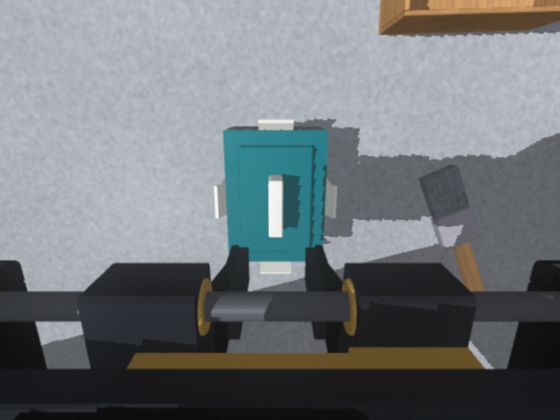

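View pics/s12.png

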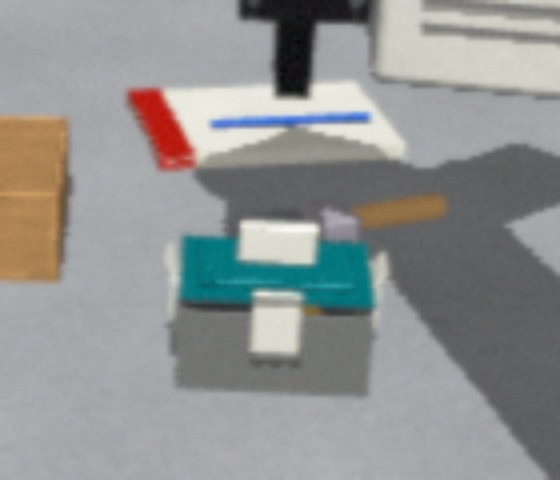

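The cover rests level on the clips, with the flange top about 69 mm up and the underside about 66 mm. I'll descend astride the rib to just above the panel.

Call:
step_arm --targets '[{"dx": 0.0005,"dy": 0,"dz": 0.03,"rx": 0,"ry": 0.1,"rz": 0.1},{"dx": 0.0005,"dy": 0,"dz": 0.07,"rx": 0,"ry": 0.1,"rz": 0.1},{"dx": 0.0005,"dy": 0,"dz": 0.1,"rx": 0,"ry": 0.1,"rz": 0.1},{"dx": 0.0005,"dy": 0,"dz": 0.115,"rx": 0,"ry": 0.1,"rz": 0.1},{"dx": 0.0005,"dy": 0,"dz": 0.115,"rx": 0,"ry": 0.1,"rz": 0.1}]'

```text
time: 20.0
position: [0.4786, -0.2304, 0.1002]
tool_rot: [0.996, 0.085, -0.001, -0.002]
ft_force: [0.4, 0.1, -0.1]
grip_width: 0.0303
```

```bash
python3 -c "
from h import *
plan(.4796,-.2313,.0965,9.8)"
```

```text
t20.00 pos [ 478.6 -230.4  100.2] F [ 0.36  0.14 -0.14] w 30.3
delta mm [0.8 1.1 3.7] rot [-0.21  0.15 -0.02] dist 4.0 yaw [0.985 0.17 ]
```

Call:
step_arm --targets '[{"dx": 0.0008,"dy": 0.001,"dz": 0.002,"rx": -0.2,"ry": 0.15,"rz": 0},{"dx": 0.0008,"dy": 0.001,"dz": 0.0037,"rx": -0.2,"ry": 0.15,"rz": 0},{"dx": 0.0008,"dy": 0.001,"dz": 0.0037,"rx": -0.2,"ry": 0.15,"rz": 0},{"dx": 0.0008,"dy": 0.001,"dz": 0.0037,"rx": -0.2,"ry": 0.15,"rz": 0},{"dx": 0.0008,"dy": 0.001,"dz": 0.0037,"rx": -0.2,"ry": 0.15,"rz": 0}]'

```text
time: 20.62
position: [0.4797, -0.2313, 0.0968]
tool_rot: [0.996, 0.085, 0.0, 0.0]
ft_force: [0.4, -0.6, -0.5]
grip_width: 0.0304
```

Call:
step_arm --targets '[{"dx": 0,"dy": 0,"dz": 0,"rx": 0,"ry": 0,"rz": 0},{"dx": 0,"dy": 0,"dz": 0,"rx": 0,"ry": 0,"rz": 0},{"dx": 0,"dy": 0,"dz": 0,"rx": 0,"ry": 0,"rz": 0},{"dx": 0,"dy": 0,"dz": 0,"rx": 0,"ry": 0,"rz": 0},{"dx": 0,"dy": 0,"dz": 0,"rx": 0,"ry": 0,"rz": 0}]' --gripper 0.0 --force 15

```text
time: 21.25
position: [0.4797, -0.2315, 0.0969]
tool_rot: [0.996, 0.085, 0.0, 0.0]
ft_force: [0.1, -1.8, 0.9]
grip_width: 0.012
```

```bash
python3 -c "
from h import *
plan(.4796,-.2313,.0965,9.8)"
```

```text
t21.25 pos [ 479.7 -231.5   96.9] F [ 0.11 -1.78  0.91] w 12.0
delta mm [-0.1 -0.2  0.4] rot [ 0.03 -0.03 -0.01] dist 0.4 yaw [0.985 0.17 ]
```

Now I'll press down in small steps, watching the force.

Call:
step_arm --targets '[{"dx": 0,"dy": 0,"dz": 0.0006,"rx": 0,"ry": 0,"rz": 0},{"dx": 0,"dy": 0,"dz": 0.0012,"rx": 0,"ry": 0,"rz": 0},{"dx": 0,"dy": 0,"dz": 0.0018,"rx": 0,"ry": 0,"rz": 0},{"dx": 0,"dy": 0,"dz": 0.0024,"rx": 0,"ry": 0,"rz": 0},{"dx": 0,"dy": 0,"dz": 0.003,"rx": 0,"ry": 0,"rz": 0}]'

```text
time: 21.88
position: [0.4802, -0.2318, 0.0955]
tool_rot: [0.996, 0.085, 0.001, 0.001]
ft_force: [-2.3, 0.1, 13.4]
grip_width: 0.0118
```

Call:
step_arm --targets '[{"dx": 0,"dy": 0,"dz": 0.002,"rx": 0,"ry": 0,"rz": 0},{"dx": 0,"dy": 0,"dz": 0.0024,"rx": 0,"ry": 0,"rz": 0},{"dx": 0,"dy": 0,"dz": 0.0028,"rx": 0,"ry": 0,"rz": 0},{"dx": 0,"dy": 0,"dz": 0.003,"rx": 0,"ry": 0,"rz": 0},{"dx": 0,"dy": 0,"dz": 0.003,"rx": 0,"ry": 0,"rz": 0}]'

```text
time: 22.5
position: [0.4805, -0.232, 0.0946]
tool_rot: [0.996, 0.085, 0.002, 0.001]
ft_force: [-2.6, 0.5, 16.4]
grip_width: 0.0121
```

```bash
python3 lid.py 13 wrist side;python3 -c "
from h import *
plan(.4796,-.2313,.0935,9.8)"
```

```text
wrist 19763 ((480.1802978515625, -232.1851806640625), (126.4132308959961, 129.0791778564453), 9.753524780273438)
panel 7730 z 73.4 tilt mm over 126/92 -0.46 -0.01
flange x+ 3480 67.3
flange x- 497 66.6
flange y+ 1896 67.1
flange y- 2181 67.2
side 620 ((478.9368896484375, -230.99237060546875), (125.34538269042969, 98.74176025390625), 9.250580787658691)
panel 245 z 72.34 tilt mm over 126/92 1.2 -1.46
flange x+ 53 66.5
flange x- 54 65.8
flange y+ 87 65.6
flange y- 34 65.2
t22.60 pos [ 480.5 -232.    94.6] F [-2.78  0.58 16.57] w 11.9
delta mm [-0.8 -0.8  1.1] rot [ 0.18 -0.17 -0.  ] dist 1.6 yaw [0.985 0.17 ]
```

Call:
step_arm --targets '[{"dx": -0.0006,"dy": -0.0006,"dz": 0.002,"rx": 0.2,"ry": -0.2,"rz": 0},{"dx": -0.0006,"dy": -0.0006,"dz": 0.0026,"rx": 0.2,"ry": -0.2,"rz": 0},{"dx": -0.0006,"dy": -0.0006,"dz": 0.003,"rx": 0.2,"ry": -0.2,"rz": 0},{"dx": -0.0006,"dy": -0.0006,"dz": 0.0034,"rx": 0.2,"ry": -0.2,"rz": 0},{"dx": -0.0006,"dy": -0.0006,"dz": 0.0036,"rx": 0.2,"ry": -0.2,"rz": 0}]'

```text
time: 23.22
position: [0.4807, -0.232, 0.0937]
tool_rot: [0.996, 0.085, 0.001, 0.001]
ft_force: [-3.3, 1.0, 20.6]
grip_width: 0.0118
```

Call:
step_arm --targets '[{"dx": -0.0006,"dy": -0.0006,"dz": 0.0025,"rx": 0.1,"ry": -0.1,"rz": 0},{"dx": -0.0006,"dy": -0.0006,"dz": 0.003,"rx": 0.1,"ry": -0.1,"rz": 0},{"dx": -0.0006,"dy": -0.0006,"dz": 0.0035,"rx": 0.1,"ry": -0.1,"rz": 0},{"dx": -0.0006,"dy": -0.0006,"dz": 0.0035,"rx": 0.1,"ry": -0.1,"rz": 0},{"dx": -0.0006,"dy": -0.0006,"dz": 0.0035,"rx": 0.1,"ry": -0.1,"rz": 0}]'

```text
time: 23.85
position: [0.4801, -0.2319, 0.091]
tool_rot: [0.996, 0.085, 0.0, 0.001]
ft_force: [-2.9, -1.2, 5.8]
grip_width: 0.012
```

```bash
python3 lid.py 14 wrist side;python3 -c "
from h import *
plan(.4796,-.2313,.0935,9.8)"
```

```text
wrist 19969 ((480.17474365234375, -231.871337890625), (127.23908233642578, 128.88101196289062), 9.47006607055664)
panel 7737 z 70.3 tilt mm over 126/92 3.7 0.02
flange x+ 3708 66.4
flange x- 417 61.0
flange y+ 1921 65.1
flange y- 2206 65.1
side 602 ((479.09539794921875, -232.02464294433594), (125.41840362548828, 96.92268371582031), 8.982623100280762)
panel 242 z 68.9 tilt mm over 126/92 6.04 -1.09
flange x+ 52 65.5
flange x- 52 60.2
flange y+ 90 62.6
flange y- 23 60.8
t23.95 pos [ 480.1 -231.9   90.9] F [-2.04 -1.42  6.62] w 11.8
delta mm [-0.4 -0.7 -2.6] rot [ 0.08 -0.03  0.  ] dist 2.7 yaw [0.985 0.17 ]
```

The -x edge has clicked home (61 mm) while the +x edge is still up at 66 mm. I'll release and press near the +x side of the panel, straddling the rib.

Call:
step_arm --targets '[{"dx": 0,"dy": 0,"dz": -0.001,"rx": 0,"ry": 0,"rz": 0},{"dx": 0,"dy": 0,"dz": -0.001,"rx": 0,"ry": 0,"rz": 0},{"dx": 0,"dy": 0,"dz": -0.001,"rx": 0,"ry": 0,"rz": 0},{"dx": 0,"dy": 0,"dz": -0.001,"rx": 0,"ry": 0,"rz": 0},{"dx": 0,"dy": 0,"dz": -0.001,"rx": 0,"ry": 0,"rz": 0}]' --gripper 0.25

```text
time: 24.58
position: [0.4801, -0.2319, 0.0918]
tool_rot: [0.996, 0.085, 0.0, 0.001]
ft_force: [0.3, -1.0, -0.4]
grip_width: 0.0216
```

Call:
step_arm --targets '[{"dx": 0,"dy": 0,"dz": -0.008,"rx": 0,"ry": 0,"rz": 0},{"dx": 0,"dy": 0,"dz": -0.012,"rx": 0,"ry": 0,"rz": 0},{"dx": 0.015,"dy": 0,"dz": -0.012,"rx": 0,"ry": 0,"rz": 0},{"dx": 0.032,"dy": 0,"dz": -0.01,"rx": 0,"ry": 0,"rz": 0},{"dx": 0.032,"dy": 0,"dz": -0.008,"rx": 0,"ry": 0,"rz": 0}]'

```text
time: 25.2
position: [0.5137, -0.2264, 0.0997]
tool_rot: [0.996, 0.086, 0.001, 0.001]
ft_force: [-0.1, -0.3, -0.7]
grip_width: 0.0221
```

```bash
python3 lid.py 15 wrist side;python3 -c "
from h import *
plan(.4796+.032*.985,-.2313+.032*.17,.0955,9.8)"
```

```text
wrist 11502 ((493.1712951660156, -229.73226928710938), (101.28678894042969, 127.01646423339844), 9.688033103942871)
panel 4373 z 70.25 tilt mm over 126/92 9.41 1.23
flange x+ 2895 66.5
flange y+ 902 65.8
flange y- 1046 65.9
side 575 ((479.24072265625, -231.53448486328125), (125.71440887451172, 95.33436584472656), 9.615427017211914)
panel 222 z 69.86 tilt mm over 126/92 11.21 0.55
flange x+ 52 65.5
flange x- 52 60.3
flange y+ 91 62.6
flange y- 22 60.4
t25.30 pos [ 511.6 -225.8   99.2] F [ 0.42 -0.29  0.32] w 21.6
delta mm [-0.4 -0.   3.7] rot [0.02 0.05 0.07] dist 3.7 yaw [0.985 0.171]
```

View pics/wrist15.png

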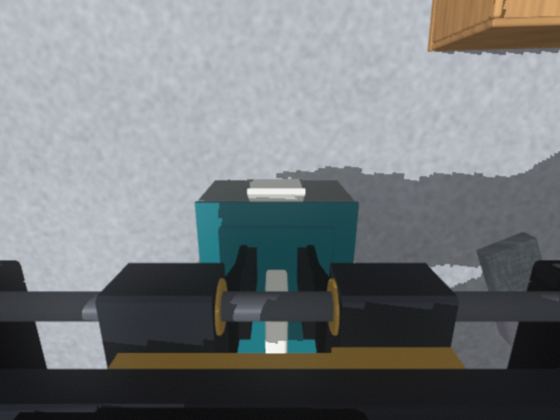

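The fingers straddle the rib's front end (about (277,280)) over the panel. The +x flange is still up at about 66 mm. I'll press there.

Call:
step_arm --targets '[{"dx": 0,"dy": 0,"dz": 0.002,"rx": 0,"ry": 0,"rz": 0},{"dx": 0,"dy": 0,"dz": 0.0035,"rx": 0,"ry": 0,"rz": 0},{"dx": 0,"dy": 0,"dz": 0.005,"rx": 0,"ry": 0,"rz": 0},{"dx": 0,"dy": 0,"dz": 0.0065,"rx": 0,"ry": 0,"rz": 0},{"dx": 0,"dy": 0,"dz": 0.0075,"rx": 0,"ry": 0,"rz": 0}]'

```text
time: 25.92
position: [0.5115, -0.2259, 0.0916]
tool_rot: [0.996, 0.086, -0.0, 0.0]
ft_force: [-0.2, -0.0, 0.6]
grip_width: 0.022
```

Call:
step_arm --targets '[{"dx": 0,"dy": 0,"dz": 0.0007,"rx": 0,"ry": 0,"rz": 0},{"dx": 0,"dy": 0,"dz": 0.0014,"rx": 0,"ry": 0,"rz": 0},{"dx": 0,"dy": 0,"dz": 0.002,"rx": 0,"ry": 0,"rz": 0},{"dx": 0,"dy": 0,"dz": 0.0025,"rx": 0,"ry": 0,"rz": 0},{"dx": 0,"dy": 0,"dz": 0.003,"rx": 0,"ry": 0,"rz": 0}]'

```text
time: 26.55
position: [0.5115, -0.2261, 0.0899]
tool_rot: [0.996, 0.086, -0.0, 0.001]
ft_force: [-2.2, 1.1, 10.7]
grip_width: 0.0217
```

Call:
step_arm --targets '[{"dx": 0,"dy": 0,"dz": 0.0015,"rx": 0,"ry": 0,"rz": 0},{"dx": 0,"dy": 0,"dz": 0.002,"rx": 0,"ry": 0,"rz": 0},{"dx": 0,"dy": 0,"dz": 0.0024,"rx": 0,"ry": 0,"rz": 0},{"dx": 0,"dy": 0,"dz": 0.0028,"rx": 0,"ry": 0,"rz": 0},{"dx": 0,"dy": 0,"dz": 0.003,"rx": 0,"ry": 0,"rz": 0}]'

```text
time: 27.18
position: [0.5115, -0.226, 0.0868]
tool_rot: [0.996, 0.086, -0.0, 0.001]
ft_force: [0.5, 0.2, 0.3]
grip_width: 0.0215
```

```bash
python3 lid.py 16 wrist side
```

```text
wrist 11080 ((495.6805114746094, -229.35107421875), (91.71420288085938, 125.0513916015625), 9.304296493530273)
panel 4490 z 66.6 tilt mm over 126/92 2.47 0.92
flange x+ 2175 60.3
flange y+ 888 60.4
flange y- 1020 60.3
side 522 ((477.0945129394531, -231.67901611328125), (125.95561981201172, 97.48422241210938), 11.090906143188477)
panel 187 z 66.43 tilt mm over 126/92 4.39 0.7
flange x+ 37 59.4
flange x- 58 59.9
flange y+ 94 59.3
flange y- 19 59.7
```

The force dropped to zero and every flange edge reads about 60 mm, which is home. I'll back off and inspect.

Call:
step_arm --targets '[{"dx": 0,"dy": 0,"dz": -0.02,"rx": 0,"ry": 0,"rz": 0},{"dx": -0.01,"dy": 0,"dz": -0.06,"rx": 0,"ry": 0,"rz": 0},{"dx": -0.02,"dy": 0,"dz": -0.1,"rx": 0,"ry": 0,"rz": 0},{"dx": -0.03,"dy": 0,"dz": -0.13,"rx": 0,"ry": 0,"rz": 0},{"dx": -0.03,"dy": 0,"dz": -0.13,"rx": 0,"ry": 0,"rz": 0}]'

```text
time: 27.9
position: [0.4827, -0.2319, 0.2187]
tool_rot: [0.996, 0.086, 0.001, 0.002]
ft_force: [-0.0, 0.0, -0.4]
grip_width: 0.0218
```

```bash
python3 lid.py 17 wrist side;python3 -c "
from h import *
plan(.4796,-.2313,.095,9.8)
c=viewer.camera('side');cv2.imwrite('pics/s17.png',cv2.resize(c['img'][120:240,270:410],None,fx=4,fy=4))"
```

```text
wrist 10662 ((476.9042663574219, -232.1451873779297), (129.55343627929688, 111.23172760009766), 9.390935897827148)
panel 4976 z 66.35 tilt mm over 126/92 0.04 0.19
flange x+ 862 60.3
flange x- 428 60.3
flange y+ 1103 60.4
flange y- 1128 60.2
side 573 ((476.8062438964844, -231.7200927734375), (125.85267639160156, 99.35696411132812), 9.843536376953125)
panel 230 z 65.57 tilt mm over 126/92 -0.07 -0.59
flange x+ 38 59.3
flange x- 58 59.9
flange y+ 91 59.4
flange y- 22 59.7
t28.00 pos [ 481.8 -230.8  216.1] F [0.1  0.19 0.07] w 22.0
delta mm [ -2.1   0.  121.1] rot [0.01 0.07 0.06] dist 121.2 yaw [0.985 0.171]
```

View pics/s17.png

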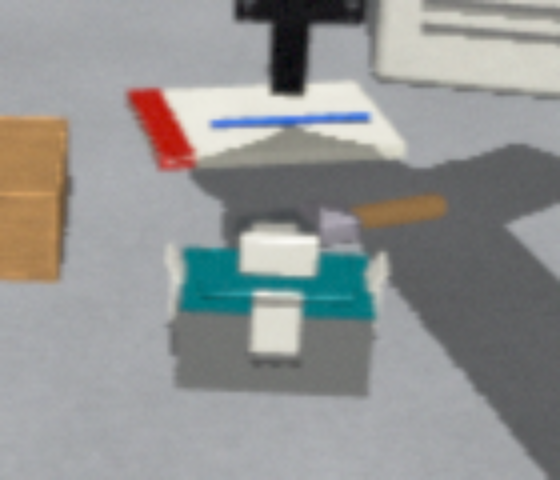

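View pics/wrist17.png

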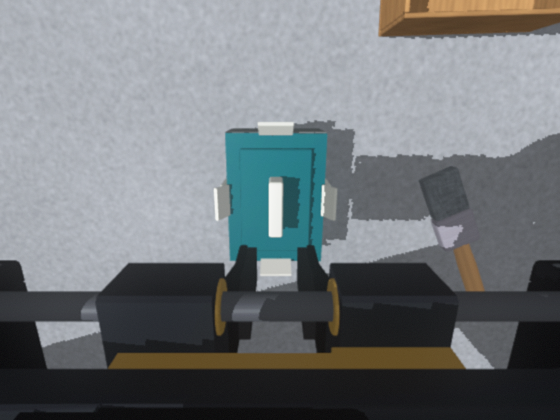

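The cover sits flush: all four flange tops are at 60.3 ± 0.1 mm (60 is home), with the clips over every edge and no load on it. I'll do a quick bystander check from above, then hand in.

```bash
python3 - <<'E'
from h import *
c=viewer.camera("top"); a=np.load("top0.npz")["img"]
for n,(x0,y0,x1,y1) in dict(jars=(195,155,360,205),brush=(400,250,455,312)).items():
    d=cv2.absdiff(cv2.GaussianBlur(a,(3,3),0),cv2.GaussianBlur(c["img"],(3,3),0))[y0:y1,x0:x1].max(2); print(n,d.max(),(d>40).sum())
print(robot.hand_in())
E
```

```text
jars 21 0
brush 85 2539
the job is handed in; nothing more can be done
None
```

I moved the check weight from the balance pan into the large well, where it stands upright beside the small weight. The teal cover is laid on the case and clicked home on all four edges. I handed the job in at about 28 s.

- **Pressing:** I pressed from the middle, reaching about 21 N. The -x edge clicked first and the +x edge stayed about 5 mm up. I then pressed near the +x side at about 11 N until that edge clicked and the force fell to zero. So the edges did not all go home together.
- **Final check, arm clear:** In the wrist camera the tops of all four flange edges are at 60.2–60.4 mm, where 60 is home. The side camera reads 59.3–59.9 mm. The panel is level within about 0.2 mm in the wrist view and 0.6 mm in the coarser side view.
- **Weight:** It was last seen standing upright in the well just before covering, within about 1 mm of the well's centre.
- **Other things on the bench:** The jars, vial, dish and spare weight are unchanged from the first top view. The same check failed for the brush: the top images there differ widely. I think the arm covering that area explains it, but I did not confirm this from the top view. The brush shows no visible shift between the wrist views before and after pressing, and the arm never touched it.

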